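Load a plate into the wash tank on its ratchet lift

ROBOT

A 7-joint arm with a two-finger parallel gripper is mounted at the origin on the work surface. World frame = base frame: x ahead of the robot, y to its left, z up, the work surface at z = 0. Lengths are in m, angles in rad, forces in N, time in s.
With the tool pointing down it reaches from about 0.4 to 0.9 m from the base axis. Payload 5.5 kg.
Tool frame: the origin (TCP) lies midway between the tips of the shut fingers; the grasp point (between the pads) lies 19 mm behind it; y points along the fingers, z is the direction in which the jaws open and shut, and the axes are right-handed (so a half turn about y gives the same grasp; the last joint's range is limited). The gripper opens to 85 mm and grips with 20 to 120 N. Pads are 22 mm wide; open, the fingers measure 114 mm over their backs; the gripper's body (76 mm by 85 mm) begins 54 mm behind the grasp point. The pads swing forward as they close: fully open they stand 13 mm farther back than shut.
Start: joints at [-0.96, 0.501, -0.427, 1.55, 0.221, 1.138, -0.21], TCP at [0.222, 0.611, 0.231] pointing down, gripper open.
Joint ranges: [-2.88, 2.88], [-0.31, 2.03], [-1.54, 1.56], [0.2, 2.42], [-1.41, 4.55], [0.19, 2.02], [-2.57, 2.57]. Speed limits (rad/s): [2.57, 2.57, 3.14, 3.14, 3.14, 3.14, 3.14].

INTERFACE

Orientations are given as a unit quaternion [x, y, z, w].
In Python, from station import robot, viewer gives the robot as it stands.
- The arm moves only by the tool drive_tool, never from a script. Its argument "moves" is a list of rows, each an object of numbers: "x", "y", "z": the shift along the tool's x, y, z in m; "twist": the turn about the tool's y in degrees; "hand": the opening, from -1 (shut) to 1 (fully open). A call has 1 to 20 rows; each row is the pose to reach, as a shift and turn from the pose commanded when the call began, along the tool's axes at that moment; what a row does not reach only later rows make up. A row lasts 1/10 s, in which the tool goes at most 50 mm and 8.59 degrees, less where a joint would pass 70% of its speed; a pose out of reach is approached as far as the arm can. A call with a gripper value outside its range is refused whole. The fingers move at their own pace and stop on an object; "grip_force" is the grip in N (left out, the last holds). Time passes only in rows, so rows that repeat a pose let the fingers close. It gives the time, the measured TCP pose, the force and the opening at its end, in the units of the state.
- robot.sense(): the state, without advancing time (a new reading comes with each control period).
- viewer.snapshot(name): name is "side" or "top" or "wrist"; returns a dict with "image" (384x512x3 uint8, red, green, blue), "fx", "fy", "cx", "cy" (pixels), "xyz" and "rotation" of the camera in the world; the wrist camera has in their place "T_tool_cam" (4x4, takes a point from camera to tool coordinates, whose origin is the TCP and whose axes are the tool frame's). Camera axes: x right, y down, z forward; pixel columns grow to the right and rows downward; lengths in m; the calibration is good to about 2 mm. A picture is of the moment at which its call begins: read the wrist's pose just before it. There is no depth.
- robot.hand_in(): hands the job in, once; it reports no verdict.
The state is a dict: "time": time; "joints": joint angles; "joint_vel": joint speeds; "joint_torque": joint torques, N m; "position": TCP position; "ee_rot": TCP orientation; "force": force on the tool from outside, world axes, zero at the start; "wrist_torque": the same for the moment, N m; "grip_width": finger opening in m.
Only numpy, scipy, OpenCV 4.12 (cv2) and the standard library are available. Lean on these libraries where they do the work, as an engineer would, in place of code of your own. Each camera call takes 0.05 s, during which the arm holds its last target. There are 200 camera calls.

TASK

Load the wide plate into the wash tank. Pull the tank's lift rail up by its T-handle, click by click past the sprung pawl, until it is caught on its top tooth, without hauling it hard against its stop; let go and stand the wide plate from the wooden rack gently in the raised carrier. Then press the pawl's thumb pad, without forcing it, and hold it so that the carrier sinks all the way down with the plate standing in it; let go of the pawl and leave everything else where it is.

Things in the scene. Friction and masses are not known exactly. Their poses are not given: they have to be found in the camera images.
- tank: open-topped white plastic wash tank, empty, fixed to the table, outside 100 x 250 x 130 mm (x, y, z). Origin: centre of its underside, on the table; y axis along its length, towards the end with the lift rail; z up. All other tank dimensions below are in this frame.
- guide: pair of small steel cheeks bolted inside the tank's +y end, 40 mm wide together (x), y 76 to 120 mm, z 115 to 158 mm; origin and axes as tank. The rail slides between them and they carry the pawl's pin. At the top of the travel the rail's cross pin meets their underside: a solid stop (more than 25 N there counts as forcing it).
- rail (a joint): height of the lift rail above its lowest position (carrier at the bottom = 0), m. The pawl catches it every 0.012: it rests at 0, 0.011, 0.023, 0.035 ... 0.083 (top tooth), within 0.001, and clicks in about 0.001 above each. Solid stop at 0.0858. Starts on one of the lowest four. Pulled up slowly it takes 4 to 6 N, 8 to 11 N as the pawl rides over a tooth (1 N more per 10 mm/s). Pawl off, it sinks at 0.04 to 0.1 m/s.
- rail_grip (a point): middle of the T-handle on top of the lift rail: a round black bar 18 mm thick, 90 mm long along the tank's x axis, at x = 0, y = 85 mm, z = 222 mm + rail in the tank frame. The rail below it is an upright steel bar 24 x 8 mm (0.45 kg with the carrier), toothed on its outer (+y) side. The pawl's top lies 36 mm below the bar's middle when the rail is down.
- slot (a point): middle of the floor of the slot in the carrier at the rail's foot (moves with the rail; axes as the tank), at x = 0, y = -30 mm, z = 18 mm + rail in the tank frame. Slot 13 mm wide (x), 160 mm long (y), closed at both ends, straight for 30 mm, then flaring lips up to 40 mm above its floor (about 28 mm wide there).
- pawl: the sprung pawl, a bell crank. Origin on its pin, at y = 100.5 mm, z = 148 mm in the tank frame; axes as the tank when sprung in. An upright arm carries the nose; a flat arm runs outwards (+y) over the tank's end to a round thumb pad, 32 mm across, middle 90 mm from the pin. Pad pressed down = nose out of the teeth. More than 20 N of the fingers on the pawl counts as forcing it.
- pad_axis (a point): point of the pawl's arm under the middle of the thumb pad (y = 190.5 mm, z = 148 mm in the tank frame, sprung in). The pad's upper face stands 8 to 22 mm above it, as far as its stud happens to be screwed in: not measured. It takes 2 to 5 N, goes down about 11 mm to free the rail and 13 mm to a solid stop. Held there the rail sinks (up to 3 s). Let up early, it catches the next tooth.
- rack: wooden plate rack fixed to the table, 175 x 170 mm (x, y), base 12 mm thick, with two slots along y at x = -42.5 and +42.5 mm, each 13 mm wide between strips that rise to 40 mm above the table. Origin: centre of its underside.
- plate: the wide plate: copper plate screwed to a grey board, upright in one of the rack's slots (either), 10 mm thick (x), 150 mm wide (y), 90 mm high, 0.27 to 0.44 kg, with a grip tab on top 36 mm wide (y), 10 mm thick, 40 mm high: 130 mm in all. Origin: middle of its lower edge. May stand in the carrier either way round. More than 25 N between it and the carrier counts as too rough.
- plate_tab (a point): middle of the wide plate's grip tab, 110 mm above its lower edge, 20 mm below the tab's top.
- plate_small: the other plate in the rack, 100 mm wide, 65 mm high with a 28 mm wide tab (105 mm in all), 10 mm thick: a bystander. Origin: middle of its lower edge.
- ink_bottle_a: squeeze bottle, 52 mm diameter, 150 mm high, bystander; origin at its foot
- ink_bottle_b: squeeze bottle, 52 mm diameter, 150 mm high, bystander; origin at its foot
- ink_tin_a: flat ink tin, 84 mm diameter, 50 mm high, bystander; origin at its foot
- ink_tin_b: ink tin, 74 mm diameter, 60 mm high, bystander; origin at its foot
- brayer: hand roller lying on the table, roller 38 x 100 mm, handle along -x, about 190 mm long in all, bystander; origin under the roller
- ink_knife: ink spatula lying flat along its x axis, bystander
- brush_can: can of brushes, 84 mm diameter, 195 mm high with the brushes, bystander; origin at its foot

How it is judged:
By the outcome, as a careful person would: the job done as asked, in the order asked, and still so for the second after the job is handed in, with the robot touching nothing.
It also fails if it takes over 72 s, if anything falls off the work surface, if the arm or the gripper's body presses on something with over 40 N, if the wrist force passes 120 N, or if a joint passes its speed limit or range.

## Working session

There is one attempt and no reset: what is moved stays moved. The work goes in short steps, Python scripts to look and compute and a tool call to move; the robot and the scene stay as the last step left them, time stands still between calls to the robot, and variables do not carry over. Pictures are saved under pics/ and viewed, about 8 in all and at most 12, crops included, and the job is handed in when it is done.

Besides the shell and the picture viewer there is one more tool, called after "Request:" by a JSON object that holds its "op" and its "data", one argument or row to a line. drive_tool: Moves the arm, as the interface text tells. Its arguments: {"type":"object","properties":{"moves":{"type":"array","items":{"type":"object","properties":{"x":{"type":"number"},"y":{"type":"number"},"z":{"type":"number"},"twist":{"type":"number"},"hand":{"type":"number"}}}},"grip_force":{"type":"number"}},"required":["moves"]}

```bash
ls; mkdir -p pics; python3 - <<'E'
from station import robot, viewer
import cv2,numpy as np
s=robot.sense();print({k:np.round(v,4).tolist() for k,v in s.items()})
for n in("top","side"):
    d=viewer.snapshot(n);cv2.imwrite(f"pics/{n}0.png",cv2.resize(d["image"][:,:,::-1],(800,600),interpolation=cv2.INTER_CUBIC))
    print(n,{k:np.round(v,4).tolist() for k,v in d.items() if k!="image"})
d=viewer.snapshot("wrist");print(d["T_tool_cam"],d["fx"],d["cx"],d["cy"])
E
```

```text
pics
{'time': 0.0, 'joints': [-0.9598, 0.5018, -0.4267, 1.5515, 0.2208, 1.1383, -0.2103], 'joint_vel': [0.0014, 0.0009, 0.0008, -0.0001, -0.0007, -0.0015, -0.0001], 'joint_torque': [0.0001, -56.9523, -5.8162, -28.0942, 0.0106, 0.0121, 0.0], 'position': [0.2214, 0.6104, 0.2302], 'ee_rot': [0.6971, -0.1225, 0.1222, -0.6958], 'force': [-0.0723, -0.3084, 0.1465], 'wrist_torque': [0.0113, -0.0238, 0.0346], 'grip_width': 0.0855}
top {'fx': 497.7639, 'fy': 497.7639, 'cx': 262.9332, 'cy': 191.5727, 'xyz': [0.4624, 0.073, 1.6885], 'rotation': [0.7161, -0.6962, 0.0406, -0.0286]}
side {'fx': 398.0327, 'fy': 398.0327, 'cx': 261.2358, 'cy': 190.8944, 'xyz': [0.1919, -0.4795, 1.0251], 'rotation': [0.891, -0.3165, 0.1065, -0.3077]}
[[-9.04496928e-06  9.62033172e-01  2.72932547e-01 -6.73529430e-02]
 [-5.23469832e-04 -2.72932514e-01  9.62033039e-01 -1.42951198e-01]
 [ 9.99999863e-01 -1.34170395e-04  5.06064009e-04  2.51295519e-04]
 [ 0.00000000e+00  0.00000000e+00  0.00000000e+00  1.00000000e+00]] 300.93266609558947 255.77836399244015 189.1396307681191
```

View pics/top0.png

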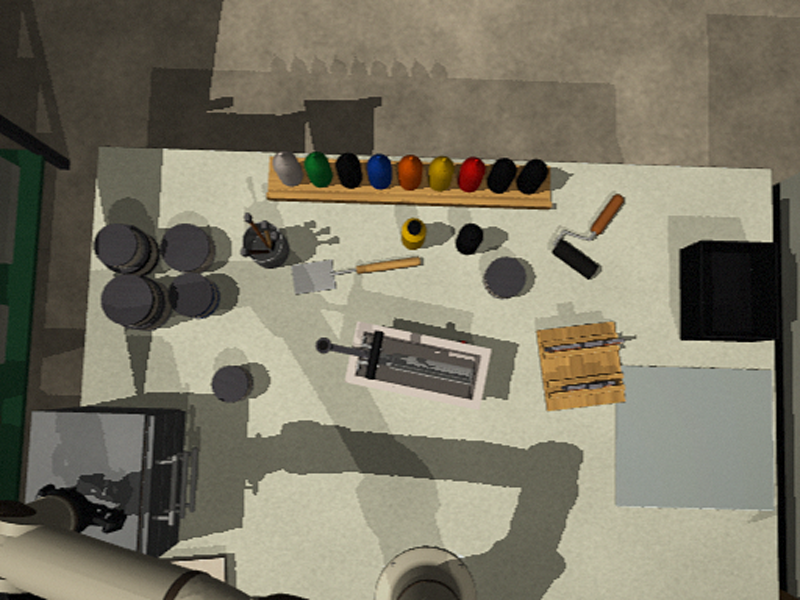

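View pics/side0.png

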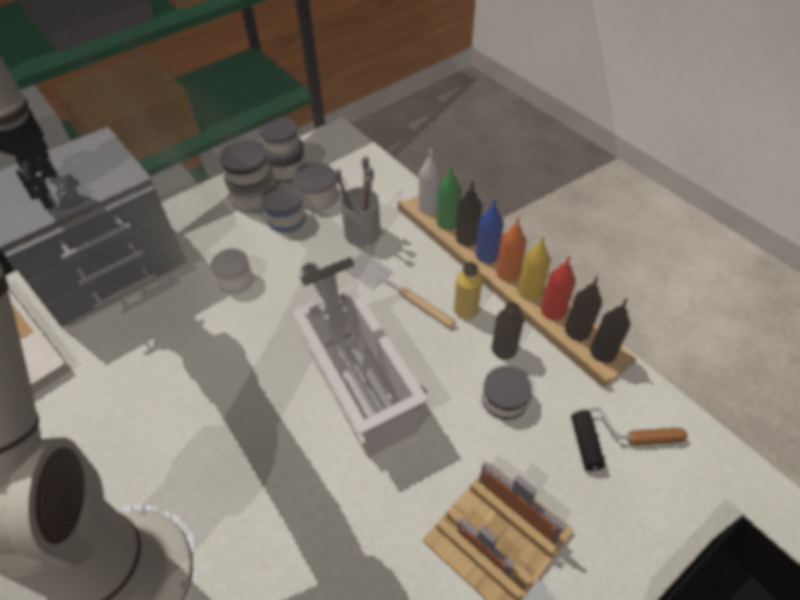

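The top view shows the tank centred at about (420,362), with its rail end and pad (325,345) to the left. The rack is at about (582,365), with the wide plate in its upper (far) slot at about (585,343). I'll zoom in on both to get precise points.

```bash
cat > h.py <<'E'
import numpy as np,cv2
from scipy.spatial.transform import Rotation as R
from scipy.optimize import least_squares
def cam(d,s=None):
    if "rotation" in d: return np.array(d["xyz"]),R.from_quat(d["rotation"]).as_matrix()
    T=np.array(d["T_tool_cam"]);Rt=R.from_quat(s["ee_rot"]).as_matrix()
    return Rt@T[:3,3]+s["position"],Rt@T[:3,:3]
def proj(c,K,P):
    q=(np.atleast_2d(P)-c[0])@c[1]
    return np.c_[K[0]*q[:,0]/q[:,2]+K[1],K[0]*q[:,1]/q[:,2]+K[2]]
def onz(c,K,uv,z):
    uv=np.atleast_2d(uv);r=np.c_[(uv[:,0]-K[1])/K[0],(uv[:,1]-K[2])/K[0],np.ones(len(uv))]@c[1].T
    return c[0]+r*((z-c[0][2])/r[:,2])[:,None]
def loc(p,P):
    a=p[2];return np.array(P)@np.array([[np.cos(a),np.sin(a),0],[-np.sin(a),np.cos(a),0],[0,0,1]])+[p[0],p[1],0]
def fit(obs,p0):
    "obs: list of (cam,K,localpts,uv)"
    f=lambda p:np.concatenate([(proj(c,K,loc(p,P))-uv).ravel() for c,K,P,uv in obs])
    r=least_squares(f,p0,loss="soft_l1");return r.x,f(r.x).reshape(-1,2)
E
python3 - <<'E'
from h import *
from station import viewer
d=viewer.snapshot("top");K=(d["fx"],d["cx"],d["cy"]);c=cam(d);k=512/800
print(c[1].round(3))
print("tank rim",onz(c,K,np.array([(361,322),(492,347),(482,403),(347,382)])*k,.13).round(3))
print("rack",onz(c,K,np.array([(537,327),(617,320),(625,401),(547,410)])*k,.03).round(3))
print("pad",onz(c,K,np.array([(325,345)])*k,.16).round(3),"bar",onz(c,K,np.array([(370,355)])*k,.235).round(3))
im=d["image"][:,:,::-1]
a=cv2.resize(im[195:270,195:325],None,fx=6,fy=6,interpolation=cv2.INTER_CUBIC)
b=cv2.resize(im[200:266,338:410],None,fx=6,fy=6,interpolation=cv2.INTER_CUBIC)
print(a.shape,b.shape)
cv2.imwrite("pics/a.png",np.clip(a*1.4,0,255));
E
```

```text
[[ 0.027 -0.995  0.098]
 [-0.999 -0.029 -0.016]
 [ 0.018 -0.098 -0.995]]
tank rim [[ 0.567  0.147  0.13 ]
 [ 0.525 -0.117  0.13 ]
 [ 0.413 -0.099  0.13 ]
 [ 0.447  0.171  0.13 ]]
rack [[ 0.574 -0.225  0.03 ]
 [ 0.594 -0.397  0.03 ]
 [ 0.422 -0.414  0.03 ]
 [ 0.398 -0.248  0.03 ]]
pad [[0.518 0.215 0.16 ]] bar [[0.499 0.124 0.235]]
(450, 780, 3) (396, 432, 3)[ WARN:0@2.424] global loadsave.cpp:1063 imwrite_ Unsupported depth image for selected encoder is fallbacked to CV_8U.
```

View pics/a.png

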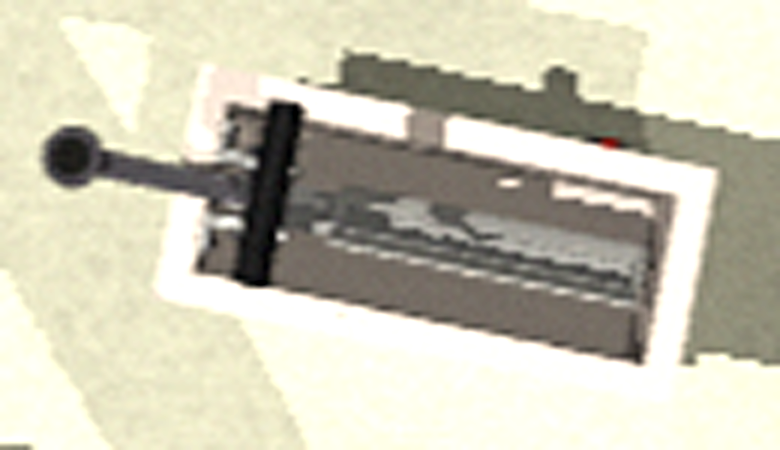

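In this crop (6x, origin 195,195) the rim corners are at about (203,62), (716,172) and (158,297), and the bar ends at (285,101) and (257,284). The pad is at (73,157). I'll plan the move to a viewing pose over the rail handle.

```bash
cat >> h.py <<'E'
def plan(s,target,zang):
    "shift in tool axes and twist (deg) to bring TCP to target with tool z (jaw dir) at world azimuth zang (mod pi)"
    Rt=R.from_quat(s["ee_rot"]).as_matrix();d=Rt.T@(np.array(target)-s["position"])
    z=Rt[:,2];a=np.arctan2(z[1],z[0]);e=(zang-a+np.pi/2)%np.pi-np.pi/2
    return "shift mm",(d*1000).round(1),"twist deg (tool y is down -> sign flipped)",round(-np.degrees(e),2),"alt",round(-np.degrees(e)+180*np.sign(e),2)
E
python3 - <<'E'
from h import *
from station import viewer,robot
s=robot.sense();Rt=R.from_quat(s["ee_rot"]).as_matrix();print(Rt.round(4))
d=viewer.snapshot("top");K=(d["fx"],d["cx"],d["cy"]);c=cam(d)
px=lambda L:(np.array(L)+.5)/6-.5+195
o=[(c,K,[(-.06,.135,.13),(.06,.135,.13),(.06,-.135,.13)],px([(158,297),(203,62),(716,172)])),
 (c,K,[(0,.190,.165)],px([(73,157)])),(c,K,[(-.045,.085,.235),(.045,.085,.235)],px([(257,280),(285,104)]))]
p,r=fit(o,[.49,.02,-.14]);print(p,r.round(1).tolist())
rk=onz(c,K,np.array([(537,327),(617,320),(625,401),(547,410)])*.64,.03);print(rk.mean(0))
b=loc(p,[0,.085,.235])[0] if 0 else loc(p,[[0,.085,.235]])[0];print("bar",b)
print(plan(s,[b[0],b[1],.40],p[2]+np.pi/2))
E
```

```text
[[ 9.401e-01 -5.000e-04  3.408e-01]
 [-3.408e-01 -1.200e-03  9.401e-01]
 [-1.000e-04 -1.000e+00 -1.300e-03]]
[ 0.48603708  0.03132167 -0.17134367] [[0.1, -0.6], [0.5, 0.8], [-0.5, -0.4], [-0.1, -0.1], [-0.8, 0.8], [0.8, -0.2]]
[ 0.49713656 -0.32081213  0.03      ]
bar [0.50053013 0.11507698 0.235     ]
('shift mm', array([ 431.3, -168.9, -371. ]), 'twist deg (tool y is down -> sign flipped)', np.float64(-10.11), 'alt', np.float64(169.89))
```

Request:
{"op": "drive_tool", "data": {
  "moves": [
    {"y": -0.05},
    {"y": -0.1},
    {"y": -0.15},
    {"y": -0.169},
    {"x": 0.04,"y": -0.169,"z": -0.034,"twist": -5},
    {"x": 0.08,"y": -0.169,"z": -0.069,"twist": -10.1},
    {"x": 0.12,"y": -0.169,"z": -0.103,"twist": -10.1},
    {"x": 0.16,"y": -0.169,"z": -0.137,"twist": -10.1},
    {"x": 0.2,"y": -0.169,"z": -0.172,"twist": -10.1},
    {"x": 0.24,"y": -0.169,"z": -0.206,"twist": -10.1},
    {"x": 0.28,"y": -0.169,"z": -0.241,"twist": -10.1},
    {"x": 0.32,"y": -0.169,"z": -0.275,"twist": -10.1},
    {"x": 0.36,"y": -0.169,"z": -0.309,"twist": -10.1},
    {"x": 0.4,"y": -0.169,"z": -0.344,"twist": -10.1},
    {"x": 0.431,"y": -0.169,"z": -0.371,"twist": -10.1},
    {"x": 0.431,"y": -0.169,"z": -0.371,"twist": -10.1},
    {"x": 0.431,"y": -0.169,"z": -0.371,"twist": -10.1},
    {"x": 0.431,"y": -0.169,"z": -0.371,"twist": -10.1},
    {"x": 0.431,"y": -0.169,"z": -0.371,"twist": -10.1},
    {"x": 0.431,"y": -0.169,"z": -0.371,"twist": -10.1}
  ]
}}

```text
invalid input at $.moves[0]: expected keys x, y, z, twist, hand
```

```bash
python3 - <<'E'
from h import *
from station import viewer,robot
import json
s=robot.sense();print(s["time"],s["position"],s["ee_rot"],np.abs(s["joint_vel"]).max(),s["joints"])
d=viewer.snapshot("wrist");cv2.imwrite("pics/w1raw.png",d["image"][:,:,::-1])
json.dump({k:np.array(s[k]).tolist() for k in("position","ee_rot")},open("w1.json","w"))
cv2.imwrite("pics/w1.png",cv2.resize(cv2.convertScaleAbs(d["image"][:,:,::-1],alpha=1.3),(800,600),interpolation=cv2.INTER_CUBIC))
E
```

```text
0.25 [0.22140089 0.61079232 0.23079959] [ 0.69675948 -0.12240167  0.12222412 -0.69613599] 0.0037019983428254874 [-0.95982103  0.50137819 -0.42690984  1.55088483  0.22076987  1.13827697
 -0.21026046]
```

View pics/w1.png

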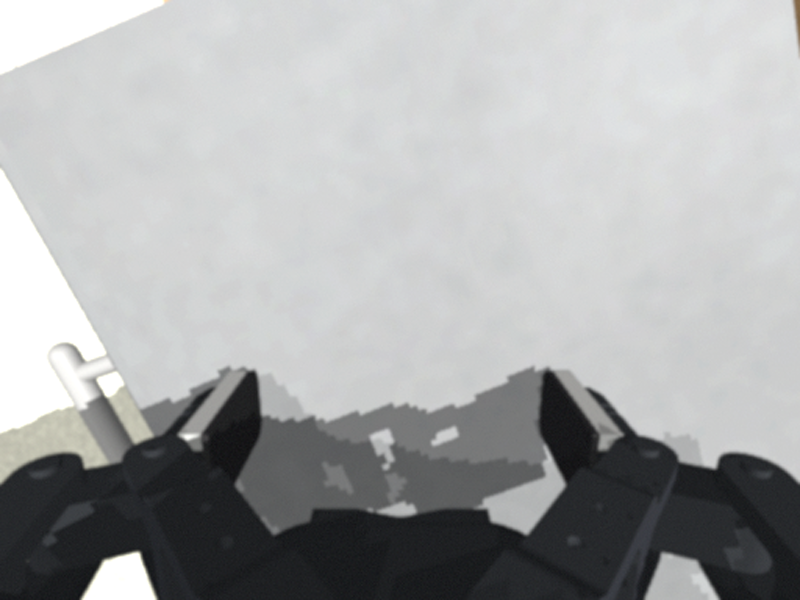

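The call was refused because every row needs all five keys, so the arm hasn't moved. The picture shows only the cabinet below the open fingers (tips at about row 370). I'll send the move again with full rows.

Request:
{"op": "drive_tool", "data": {
  "moves": [
    {"x": 0,"y": -0.05,"z": 0,"twist": 0,"hand": 1},
    {"x": 0,"y": -0.1,"z": 0,"twist": 0,"hand": 1},
    {"x": 0,"y": -0.15,"z": 0,"twist": 0,"hand": 1},
    {"x": 0.01,"y": -0.169,"z": -0.01,"twist": 0,"hand": 1},
    {"x": 0.04,"y": -0.169,"z": -0.034,"twist": -5,"hand": 1},
    {"x": 0.08,"y": -0.169,"z": -0.069,"twist": -10.1,"hand": 1},
    {"x": 0.12,"y": -0.169,"z": -0.103,"twist": -10.1,"hand": 1},
    {"x": 0.15,"y": -0.169,"z": -0.13,"twist": -10.1,"hand": 1},
    {"x": 0.19,"y": -0.169,"z": -0.163,"twist": -10.1,"hand": 1},
    {"x": 0.22,"y": -0.169,"z": -0.19,"twist": -10.1,"hand": 1},
    {"x": 0.25,"y": -0.169,"z": -0.215,"twist": -10.1,"hand": 1},
    {"x": 0.28,"y": -0.169,"z": -0.241,"twist": -10.1,"hand": 1},
    {"x": 0.31,"y": -0.169,"z": -0.267,"twist": -10.1,"hand": 1},
    {"x": 0.34,"y": -0.169,"z": -0.293,"twist": -10.1,"hand": 1},
    {"x": 0.37,"y": -0.169,"z": -0.318,"twist": -10.1,"hand": 1},
    {"x": 0.4,"y": -0.169,"z": -0.344,"twist": -10.1,"hand": 1},
    {"x": 0.42,"y": -0.169,"z": -0.362,"twist": -10.1,"hand": 1},
    {"x": 0.431,"y": -0.169,"z": -0.371,"twist": -10.1,"hand": 1},
    {"x": 0.431,"y": -0.169,"z": -0.371,"twist": -10.1,"hand": 1},
    {"x": 0.431,"y": -0.169,"z": -0.371,"twist": -10.1,"hand": 1}
  ]
}}

```text
time: 2.3
position: [0.4996, 0.1168, 0.4]
ee_rot: [-0.704, 0.06, -0.06, 0.705]
force: [-0.5, 2.0, -0.5]
grip_width: 0.0852
```

```bash
cat >> h.py <<'E'
def shot(name,f=1.3):
    from station import viewer,robot;import json
    s=robot.sense();d=viewer.snapshot("wrist")
    cv2.imwrite(f"pics/{name}.png",cv2.resize(cv2.convertScaleAbs(d["image"][:,:,::-1],alpha=f),(800,600),interpolation=cv2.INTER_CUBIC))
    json.dump({"s":{k:np.array(s[k]).tolist() for k in("position","ee_rot")},"d":{k:np.array(d[k]).tolist() for k in("T_tool_cam","fx","cx","cy")}},open(name+".json","w"))
    print(s["time"],s["position"].round(4),np.abs(s["joint_vel"]).max().round(4),s["joints"].round(2),s["force"].round(2))
def load(name):
    import json;j=json.load(open(name+".json"));d=j["d"];return cam(d,j["s"]),(d["fx"],d["cx"],d["cy"])
k8=lambda L:(np.array(L)+.5)*.64-.5
E
python3 -c "
from h import *
shot('w2')"
```

```text
2.3 [0.4996 0.1168 0.4   ] 0.0191 [-0.18  0.1  -0.11  1.66  0.01  1.38  1.11] [-0.53  1.95 -0.54]
```

View pics/w2.png

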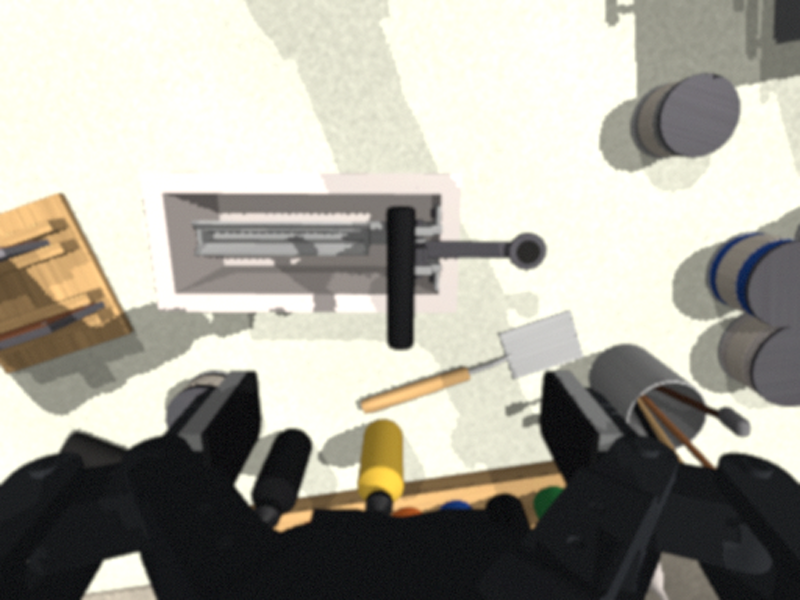

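The bar is vertical at column 400, from row 207 to 348. The outer rim corners are at about (147,175), (460,175), (457,312) and (160,306), and the pad is at (527,251). I'll fit the tank pose and the rail height.

```bash
python3 - <<'E'
from h import *
from station import viewer,robot
d=viewer.snapshot("top");Kt=(d["fx"],d["cx"],d["cy"]);ct=cam(d);cw,Kw=load("w2")
px=lambda L:(np.array(L)+.5)/6-.5+195
def res(q,parts=False):
    p=q[:3];hx,hy,rl=q[3:6];B=[(-.045,.085,.222+rl),(.045,.085,.222+rl)]
    rim=[(-hx,-hy,.13),(-hx,hy,.13),(hx,hy,.13),(hx,-hy,.13)]
    f=[proj(cw,Kw,loc(p,rim))-k8([(147,175),(460,175),(457,312),(160,307)]),
       proj(cw,Kw,loc(p,B))-k8([(400,209),(401,347)]),
       proj(cw,Kw,loc(p,[(0,.1905,.163)]))-k8([(527,250)]),
       proj(ct,Kt,loc(p,rim[1:3]))*1-px([(158,297),(203,62)]),proj(ct,Kt,loc(p,rim[3:]))-px([(716,172)]),
       proj(ct,Kt,loc(p,B))-px([(257,280),(285,104)])]
    return np.concatenate(f) if parts else np.concatenate(f).ravel()
r=least_squares(res,[.486,.031,-.17,.06,.13,.01],loss="soft_l1")
print(r.x.round(4));print(res(r.x,True).round(1).tolist())
p=r.x[:3];s=robot.sense();print("bar",loc(p,[[0,.085,.222]]),"pad",loc(p,[[0,.1905,.163]]),"slot",loc(p,[[0,-.03,.1]]))
# grasp: TCP 19 mm below bar middle
b=loc(p,[[0,.085,.222+r.x[5]-.019]])[0];print(plan(s,b,p[2]+np.pi/2))
# bar location using each camera separately at rail candidates, tank frame
for n,c,K,u in(("w",cw,Kw,k8([(400.5,278)])),("t",ct,Kt,px([(271,192)]))):
  for rl in(0,.011,.023,.035):
    w=onz(c,K,u,.222+rl)[0];print(n,rl,loc([0,0,-p[2]],[w-[p[0],p[1],0]]).round(4))
E
```

```text
[ 0.4877  0.033  -0.1728  0.0598  0.1356  0.037 ]
[[-3.9, -0.3], [-0.2, 0.2], [-1.4, -1.6], [0.1, 1.2], [0.4, -1.7], [-0.5, 0.1], [1.3, 1.3], [-0.6, -1.3], [-0.2, 0.2], [-0.9, -0.8], [-1.7, 0.2], [0.0, -1.4]]
bar [[0.50234358 0.11678378 0.222     ]] pad [[0.52048427 0.22071243 0.163     ]] slot [[0.48256936 0.00349662 0.1       ]]
('shift mm', array([  3.1, 160.2,  -0.3]), 'twist deg (tool y is down -> sign flipped)', np.float64(0.26), 'alt', np.float64(-179.74))
w 0 [[0.0079 0.0852 0.222 ]]
w 0.011 [[0.0052 0.0851 0.233 ]]
w 0.023 [[0.0023 0.0851 0.245 ]]
w 0.035 [[-0.0006  0.0851  0.257 ]]
t 0 [[-0.0006  0.0836  0.222 ]]
t 0.011 [[-0.0008  0.0832  0.233 ]]
t 0.023 [[-0.0011  0.0828  0.245 ]]
t 0.035 [[-0.0013  0.0824  0.257 ]]
```

Request:
{"op": "drive_tool", "data": {
  "moves": [
    {"x": 0.003,"y": 0.04,"z": 0,"twist": 0,"hand": 1},
    {"x": 0.003,"y": 0.08,"z": 0,"twist": 0,"hand": 1},
    {"x": 0.003,"y": 0.08,"z": 0,"twist": 0,"hand": 1},
    {"x": 0.003,"y": 0.08,"z": 0,"twist": 0,"hand": 1},
    {"x": 0.003,"y": 0.08,"z": 0,"twist": 0,"hand": 1}
  ]
}}

```text
time: 2.9
position: [0.5043, 0.116, 0.3227]
ee_rot: [-0.704, 0.059, -0.061, 0.705]
force: [-1.0, 0.4, 0.1]
grip_width: 0.0856
```

```bash
python3 - <<'E'
from h import *
shot('w3',1.3)
p=[.4877,.033,-.1728]
for n in("w2","w3"):
    c,K=load(n);im=cv2.imread(f"pics/{n}.png").max(2)
    m=(im<60).astype(np.uint8)
    nc,lab,st,cen=cv2.connectedComponentsWithStats(m)
    for i in range(1,nc):
        if st[i,4]>1500: print(n,st[i].tolist(),cen[i].round(1))
    for rl in(.011,.023,.035): 
        # silhouette points of bar: extreme of the cylinder
        t=np.linspace(0,2*np.pi,40);P=[(x,.085+.009*np.cos(a),.222+rl+.009*np.sin(a)) for x in(-.045,.045) for a in t]
        u=(proj(c,K,loc(p,P))+.5)/.64-.5;print("  pred bbox",rl,u.min(0).round(1),u.ptp(0).round(1) if hasattr(u,'ptp') else np.ptp(u,0).round(1))
E
```

```text
2.9 [0.5043 0.116  0.3227] 0.006 [-0.18  0.15 -0.11  1.78  0.02  1.21  1.11] [-0.99  0.39  0.05]
w2 [386, 207, 39, 141, 3646] [400.6 273.3]
w2 [0, 373, 800, 227, 104901] [393.9 521.3]
  pred bbox 0.011 [386.6 201.6] [ 27.7 136.1]
  pred bbox 0.023 [386.1 203.1] [ 28.8 141.2]
  pred bbox 0.035 [385.5 204.7] [ 30.  146.6]
w3 [381, 209, 51, 192, 6821] [400.7 299.7]
w3 [0, 373, 800, 227, 100870] [397.9 523.4]
  pred bbox 0.011 [382.1 203.3] [ 36.9 178.2]
  pred bbox 0.023 [381.2 205.4] [ 38.9 186.9]
  pred bbox 0.035 [380.2 207.8] [ 41.1 196.5]
```

View pics/w3.png

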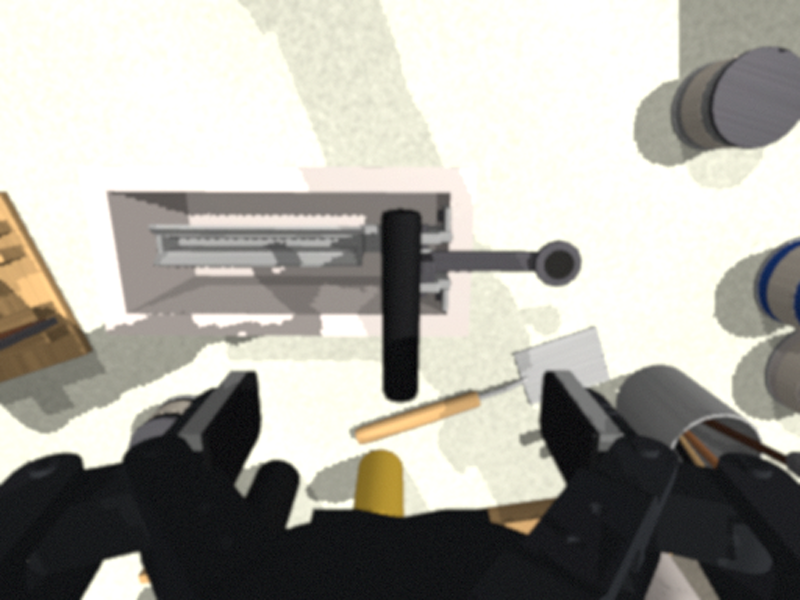

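```bash
python3 - <<'E'
from h import *
from station import viewer,robot
d=viewer.snapshot("side");K=(d["fx"],d["cx"],d["cy"]);c=cam(d)
im=cv2.imread("pics/side0.png").max(2)[235:310,285:370];m=(im<58).astype(np.uint8)
nc,lab,st,cen=cv2.connectedComponentsWithStats(m);i=1+st[1:,4].argmax();print("side dark blob",st[i]+[285,235,0,0,0],cen[i]+[285,235])
for rl in(.011,.023,.035):
    t=np.linspace(0,2*np.pi,40)
    P=[(x,.085+.009*np.cos(a),.222+rl+.009*np.sin(a)) for x in(-.045,.045) for a in t]
    u=(proj(c,K,loc([.4877,.033,-.1728],P))+.5)/.64-.5;print(rl,u.min(0).round(1),np.ptp(u,0).round(1),u.mean(0))
    # height-corrected best xy from wrist
    for n,v in(("w2",277.5),("w3",305)):
        cw,Kw=load(n);w=onz(cw,Kw,k8([(400.3,v)]),.222+rl)[0];print("  ",n,w.round(4),"yz")
s=robot.sense();print(plan(s,[.502,.1168,.222+.035-.019],-.1728+np.pi/2))
E
```

```text
Traceback (most recent call last):
ValueError: attempt to get argmax of an empty sequence
```

```bash
python3 - <<'E'
from h import *
from station import viewer,robot
d=viewer.snapshot("side");K=(d["fx"],d["cx"],d["cy"]);c=cam(d)
im=cv2.imread("pics/side0.png").max(2)[235:310,285:370];print(im.min());m=(im<im.min()+30).astype(np.uint8)
nc,lab,st,cen=cv2.connectedComponentsWithStats(m);i=1+st[1:,4].argmax();print("side dark blob",st[i]+[285,235,0,0,0],cen[i]+[285,235])
for rl in(.011,.023,.035):
    t=np.linspace(0,2*np.pi,40)
    P=[(x,.085+.009*np.cos(a),.222+rl+.009*np.sin(a)) for x in(-.045,.045) for a in t]
    u=(proj(c,K,loc([.4877,.033,-.1728],P))+.5)/.64-.5;print(rl,u.min(0).round(1),np.ptp(u,0).round(1),u.mean(0))
    for n,v in(("w2",277.5),("w3",305)):
        cw,Kw=load(n);w=onz(cw,Kw,k8([(400.3,v)]),.222+rl)[0];print("  ",n,w.round(4),"yz")
s=robot.sense();print(plan(s,[.502,.1168,.222+.035-.019],-.1728+np.pi/2))
E
```

```text
65
side dark blob [303 259  50  36 691] [324.62807525 273.52387844]
0.011 [302.5 264.7] [54.2 30.6] [329.470947   279.88127718]
   w2 [0.5071 0.116  0.233 ] yz
   w3 [0.5083 0.1157 0.233 ] yz
0.023 [301.4 260. ] [54.7 30.7] [328.69989577 275.20792032]
   w2 [0.5043 0.1164 0.245 ] yz
   w3 [0.5046 0.1163 0.245 ] yz
0.035 [300.4 255.1] [55.2 30.9] [327.91436585 270.44716947]
   w2 [0.5014 0.1169 0.257 ] yz
   w3 [0.501  0.1169 0.257 ] yz
('shift mm', array([-2.7, 84.3,  0.9]), 'twist deg (tool y is down -> sign flipped)', np.float64(0.09), 'alt', np.float64(-179.91))
```

Request:
{"op": "drive_tool", "data": {
  "moves": [
    {"x": -0.002,"y": 0.03,"z": 0,"twist": 0,"hand": 1},
    {"x": -0.002,"y": 0.055,"z": 0.001,"twist": 0,"hand": 1},
    {"x": -0.002,"y": 0.055,"z": 0.001,"twist": 0,"hand": 1},
    {"x": -0.002,"y": 0.055,"z": 0.001,"twist": 0,"hand": 1},
    {"x": -0.002,"y": 0.055,"z": 0.001,"twist": 0,"hand": 1}
  ]
}}

```text
time: 3.55
position: [0.5027, 0.1165, 0.2672]
ee_rot: [-0.704, 0.06, -0.062, 0.705]
force: [-0.2, 0.7, -0.2]
grip_width: 0.0854
```

```bash
python3 - <<'E'
from h import *
shot('w4',1.3)
obs=[]
for n in("w2","w3","w4"):
    c,K=load(n);im=cv2.imread(f"pics/{n}.png").max(2)
    m=(im<60).astype(np.uint8);col=m[150:,396:406].mean(1)>.5   # column profile through the bar
    i=np.flatnonzero(np.diff(col.astype(int)))+150.5; i=i[:2];print(n,i,"len",i[1]-i[0])
    obs.append((c,K,i))
t=np.linspace(0,2*np.pi,40)
def f(q):
    out=[]
    for c,K,i in obs:
        P=[(x*q[2],.009*np.cos(a),q[1]+.009*np.sin(a)) for x in(-1,1) for a in t]
        u=(proj(c,K,loc([q[0],.1168,-.1728],P))+.5)/.64-.5;out+=[u[:,1].min()-i[0],u[:,1].max()-i[1]]
    return np.array(out)
for L in(.043,.044,.045):
    r=least_squares(lambda q:f([q[0],q[1],L]),[.502,.25]);print(L,r.x.round(4),"rail",(r.x[1]-.222).round(4),r.fun.round(1))
r=least_squares(f,[.502,.25,.045]);print("free",r.x.round(4),(r.x[1]-.222).round(4),r.fun.round(1))
E
```

```text
3.55 [0.5027 0.1165 0.2672] 0.0044 [-0.19  0.19 -0.11  1.85  0.02  1.09  1.1 ] [-0.24  0.71 -0.16]
w2 [206.5 347.5] len 141.0
w3 [209.5 399.5] len 190.0
w4 [225.5 480.5] len 255.0
0.043 [0.4999 0.2601] rail 0.0381 [-2.  -0.8 -1.9 -0.4  3.1  0.2]
0.044 [0.5012 0.2566] rail 0.0346 [-2.   0.5 -2.   0.5  2.6 -0.6]
0.045 [0.5025 0.2532] rail 0.0312 [-2.   1.8 -2.   1.3  2.1 -1.4]
free [0.5011 0.257  0.0439] 0.035 [-2.   0.4 -2.   0.4  2.6 -0.5]
```

The fit gives rail = 0.035 (the fourth tooth). I'll lower 29 mm and grasp the bar.

Request:
{"op": "drive_tool", "data": {
  "moves": [
    {"x": -0.0015,"y": 0.015,"z": 0,"twist": 0,"hand": 1},
    {"x": -0.0015,"y": 0.029,"z": 0,"twist": 0,"hand": 1},
    {"x": -0.0015,"y": 0.029,"z": 0,"twist": 0,"hand": 1},
    {"x": -0.0015,"y": 0.029,"z": 0,"twist": 0,"hand": -0.5},
    {"x": -0.0015,"y": 0.029,"z": 0,"twist": 0,"hand": -1},
    {"x": -0.0015,"y": 0.029,"z": 0,"twist": 0,"hand": -1},
    {"x": -0.0015,"y": 0.029,"z": 0,"twist": 0,"hand": -1},
    {"x": -0.0015,"y": 0.029,"z": 0,"twist": 0,"hand": -1},
    {"x": -0.0015,"y": 0.029,"z": 0,"twist": 0,"hand": -1},
    {"x": -0.0015,"y": 0.029,"z": 0,"twist": 0,"hand": -1}
  ],
  "grip_force": 50
}}

```text
time: 4.6
position: [0.5003, 0.117, 0.2369]
ee_rot: [-0.704, 0.06, -0.061, 0.705]
force: [-0.4, 2.0, 3.5]
grip_width: 0.0162
```

Request:
{"op": "drive_tool", "data": {
  "moves": [
    {"x": 0,"y": -0.0015,"z": 0,"twist": 0,"hand": -1},
    {"x": 0,"y": -0.003,"z": 0,"twist": 0,"hand": -1},
    {"x": 0,"y": -0.0045,"z": 0,"twist": 0,"hand": -1},
    {"x": 0,"y": -0.006,"z": 0,"twist": 0,"hand": -1},
    {"x": 0,"y": -0.0075,"z": 0,"twist": 0,"hand": -1},
    {"x": 0,"y": -0.009,"z": 0,"twist": 0,"hand": -1}
  ]
}}

```text
time: 5.2
position: [0.5002, 0.117, 0.244]
ee_rot: [-0.704, 0.06, -0.06, 0.705]
force: [5.0, 4.6, -9.7]
grip_width: 0.0164
```

Request:
{"op": "drive_tool", "data": {
  "moves": [
    {"x": 0,"y": -0.0015,"z": 0,"twist": 0,"hand": -1},
    {"x": 0,"y": -0.003,"z": 0,"twist": 0,"hand": -1},
    {"x": 0,"y": -0.0045,"z": 0,"twist": 0,"hand": -1},
    {"x": 0,"y": -0.006,"z": 0,"twist": 0,"hand": -1},
    {"x": 0,"y": -0.0075,"z": 0,"twist": 0,"hand": -1},
    {"x": 0,"y": -0.009,"z": 0,"twist": 0,"hand": -1},
    {"x": 0,"y": -0.0105,"z": 0,"twist": 0,"hand": -1},
    {"x": 0,"y": -0.012,"z": 0,"twist": 0,"hand": -1},
    {"x": 0,"y": -0.0135,"z": 0,"twist": 0,"hand": -1},
    {"x": 0,"y": -0.015,"z": 0,"twist": 0,"hand": -1},
    {"x": 0,"y": -0.0165,"z": 0,"twist": 0,"hand": -1},
    {"x": 0,"y": -0.018,"z": 0,"twist": 0,"hand": -1},
    {"x": 0,"y": -0.0195,"z": 0,"twist": 0,"hand": -1},
    {"x": 0,"y": -0.021,"z": 0,"twist": 0,"hand": -1},
    {"x": 0,"y": -0.0225,"z": 0,"twist": 0,"hand": -1},
    {"x": 0,"y": -0.024,"z": 0,"twist": 0,"hand": -1},
    {"x": 0,"y": -0.0255,"z": 0,"twist": 0,"hand": -1},
    {"x": 0,"y": -0.027,"z": 0,"twist": 0,"hand": -1},
    {"x": 0,"y": -0.0285,"z": 0,"twist": 0,"hand": -1},
    {"x": 0,"y": -0.03,"z": 0,"twist": 0,"hand": -1}
  ]
}}

```text
time: 7.2
position: [0.5002, 0.117, 0.2742]
ee_rot: [-0.704, 0.06, -0.06, 0.705]
force: [5.0, 3.6, -7.5]
grip_width: 0.0166
```

Request:
{"op": "drive_tool", "data": {
  "moves": [
    {"x": 0,"y": -0.001,"z": 0,"twist": 0,"hand": -1},
    {"x": 0,"y": -0.002,"z": 0,"twist": 0,"hand": -1},
    {"x": 0,"y": -0.003,"z": 0,"twist": 0,"hand": -1},
    {"x": 0,"y": -0.004,"z": 0,"twist": 0,"hand": -1},
    {"x": 0,"y": -0.005,"z": 0,"twist": 0,"hand": -1},
    {"x": 0,"y": -0.006,"z": 0,"twist": 0,"hand": -1},
    {"x": 0,"y": -0.007,"z": 0,"twist": 0,"hand": -1},
    {"x": 0,"y": -0.008,"z": 0,"twist": 0,"hand": -1},
    {"x": 0,"y": -0.009,"z": 0,"twist": 0,"hand": -1}
  ]
}}

```text
time: 8.1
position: [0.5002, 0.1169, 0.2828]
ee_rot: [-0.704, 0.061, -0.06, 0.705]
force: [4.5, 3.5, -7.1]
grip_width: 0.0164
```

Request:
{"op": "drive_tool", "data": {
  "moves": [
    {"x": 0,"y": -0.0005,"z": 0,"twist": 0,"hand": -1},
    {"x": 0,"y": -0.001,"z": 0,"twist": 0,"hand": -1},
    {"x": 0,"y": -0.0015,"z": 0,"twist": 0,"hand": -1},
    {"x": 0,"y": -0.002,"z": 0,"twist": 0,"hand": -1}
  ]
}}

```text
time: 8.5
position: [0.5002, 0.117, 0.2853]
ee_rot: [-0.704, 0.06, -0.06, 0.705]
force: [4.2, 2.9, -6.4]
grip_width: 0.0166
```

Request:
{"op": "drive_tool", "data": {
  "moves": [
    {"x": 0,"y": -0.0004,"z": 0,"twist": 0,"hand": -1},
    {"x": 0,"y": -0.0008,"z": 0,"twist": 0,"hand": -1}
  ]
}}

```text
time: 8.7
position: [0.5002, 0.117, 0.2862]
ee_rot: [-0.704, 0.06, -0.06, 0.705]
force: [4.3, 3.3, -7.0]
grip_width: 0.0171
```

Request:
{"op": "drive_tool", "data": {
  "moves": [
    {"x": 0,"y": -0.0004,"z": 0,"twist": 0,"hand": -1},
    {"x": 0,"y": -0.0008,"z": 0,"twist": 0,"hand": -1}
  ]
}}

```text
time: 8.9
position: [0.5002, 0.117, 0.2871]
ee_rot: [-0.704, 0.06, -0.06, 0.705]
force: [4.3, 4.2, -6.1]
grip_width: 0.0169
```

Request:
{"op": "drive_tool", "data": {
  "moves": [
    {"x": 0,"y": -0.0003,"z": 0,"twist": 0,"hand": -1},
    {"x": 0,"y": -0.0003,"z": 0,"twist": 0,"hand": -1}
  ]
}}

```text
time: 9.1
position: [0.5002, 0.117, 0.2874]
ee_rot: [-0.704, 0.06, -0.06, 0.705]
force: [3.2, 3.3, -5.9]
grip_width: 0.0162
```

Request:
{"op": "drive_tool", "data": {
  "moves": [
    {"x": 0,"y": -0.0003,"z": 0,"twist": 0,"hand": -1},
    {"x": 0,"y": -0.0003,"z": 0,"twist": 0,"hand": -1}
  ]
}}

```text
time: 9.3
position: [0.5002, 0.117, 0.2875]
ee_rot: [-0.704, 0.06, -0.06, 0.705]
force: [4.6, 3.3, -6.1]
grip_width: 0.0169
```

Request:
{"op": "drive_tool", "data": {
  "moves": [
    {"x": 0,"y": -0.0003,"z": 0,"twist": 0,"hand": -1},
    {"x": 0,"y": -0.0003,"z": 0,"twist": 0,"hand": -1}
  ]
}}

```text
time: 9.5
position: [0.5002, 0.117, 0.2875]
ee_rot: [-0.704, 0.061, -0.06, 0.705]
force: [5.3, 4.3, -8.1]
grip_width: 0.0162
```

Request:
{"op": "drive_tool", "data": {
  "moves": [
    {"x": 0,"y": -0.0003,"z": 0,"twist": 0,"hand": -1},
    {"x": 0,"y": -0.0003,"z": 0,"twist": 0,"hand": -1}
  ]
}}

```text
time: 9.7
position: [0.5002, 0.117, 0.2876]
ee_rot: [-0.704, 0.061, -0.06, 0.705]
force: [5.4, 3.6, -9.5]
grip_width: 0.0165
```

```bash
python3 - <<'E'
from h import *
shot('w5')
E
```

```text
9.7 [0.5002 0.117  0.2876] 0.0028 [-0.19  0.17 -0.11  1.83  0.02  1.14  1.1 ] [ 5.44  3.59 -9.55]
```

Force is rising without motion at the height predicted for the stop. I'll ease down to see whether the top tooth catches.

Request:
{"op": "drive_tool", "data": {
  "moves": [
    {"x": 0,"y": 0.0007,"z": 0,"twist": 0,"hand": -1},
    {"x": 0,"y": 0.0014,"z": 0,"twist": 0,"hand": -1},
    {"x": 0,"y": 0.0021,"z": 0,"twist": 0,"hand": -1},
    {"x": 0,"y": 0.0028,"z": 0,"twist": 0,"hand": -1},
    {"x": 0,"y": 0.0035,"z": 0,"twist": 0,"hand": -1},
    {"x": 0,"y": 0.0035,"z": 0,"twist": 0,"hand": -1}
  ]
}}

```text
time: 10.35
position: [0.5002, 0.117, 0.2855]
ee_rot: [-0.704, 0.06, -0.061, 0.705]
force: [4.0, 3.1, -4.6]
grip_width: 0.0162
```

Request:
{"op": "drive_tool", "data": {
  "moves": [
    {"x": 0,"y": 0.0007,"z": 0,"twist": 0,"hand": -1},
    {"x": 0,"y": 0.0014,"z": 0,"twist": 0,"hand": -1},
    {"x": 0,"y": 0.0014,"z": 0,"twist": 0,"hand": -1}
  ]
}}

```text
time: 10.65
position: [0.5003, 0.117, 0.2849]
ee_rot: [-0.704, 0.06, -0.061, 0.705]
force: [2.2, 4.0, 2.7]
grip_width: 0.0167
```

The top tooth has caught: force reversed 2.7 mm below the stop. I'll let go, rise and check that the rail stays up.

Request:
{"op": "drive_tool", "data": {
  "moves": [
    {"x": 0,"y": 0,"z": 0,"twist": 0,"hand": 0},
    {"x": 0,"y": 0,"z": 0,"twist": 0,"hand": 1},
    {"x": 0,"y": 0,"z": 0,"twist": 0,"hand": 1},
    {"x": 0,"y": 0,"z": 0,"twist": 0,"hand": 1},
    {"x": 0,"y": 0,"z": 0,"twist": 0,"hand": 1},
    {"x": 0,"y": 0,"z": 0,"twist": 0,"hand": 1},
    {"x": 0,"y": -0.02,"z": 0,"twist": 0,"hand": 1},
    {"x": 0,"y": -0.05,"z": 0,"twist": 0,"hand": 1},
    {"x": 0,"y": -0.08,"z": 0,"twist": 0,"hand": 1},
    {"x": 0,"y": -0.09,"z": 0,"twist": 0,"hand": 1},
    {"x": 0,"y": -0.09,"z": 0,"twist": 0,"hand": 1}
  ]
}}

```text
time: 11.75
position: [0.5008, 0.1167, 0.3757]
ee_rot: [-0.704, 0.059, -0.062, 0.705]
force: [0.0, -0.1, -0.3]
grip_width: 0.0855
```

```bash
python3 - <<'E'
from h import *
from station import robot
shot('w6')
s=robot.sense();print(s["grip_width"],plan(s,[.53,-.30,.375],.115))
c,K=load('w6');im=cv2.imread("pics/w6.png").max(2);t=np.linspace(0,2*np.pi,40)
col=(im<60)[100:,396:406].mean(1)>.5;print(np.flatnonzero(np.diff(col.astype(int)))+100.5)
for rl in(.071,.083):
    P=[(x,.009*np.cos(a),.222+rl+.009*np.sin(a)) for x in(-.0439,.0439) for a in t];u=(proj(c,K,loc([.501,.1168,-.1728],P))+.5)/.64-.5;print(rl,u[:,1].min(),u[:,1].max())
E
```

```text
11.75 [0.5008 0.1167 0.3757] 0.0545 [-0.19  0.11 -0.11  1.7   0.01  1.32  1.11] [ 0.04 -0.05 -0.28]
0.08565808176818315 ('shift mm', array([ 100.6,   -1. , -405.3]), 'twist deg (tool y is down -> sign flipped)', np.float64(73.59), 'alt', np.float64(-106.41))
[215.5 401.5 518.5]
0.071 211.52153779581909 389.8274038734016
0.083 214.17497066533724 401.44444695500096
```

Rail confirmed at 0.083, with the bar ends at rows 215 and 401. Next, over to the rack.

Request:
{"op": "drive_tool", "data": {
  "moves": [
    {"x": 0.01,"y": 0,"z": -0.035,"twist": 8,"hand": 1},
    {"x": 0.018,"y": 0,"z": -0.07,"twist": 16,"hand": 1},
    {"x": 0.026,"y": 0,"z": -0.105,"twist": 24,"hand": 1},
    {"x": 0.035,"y": 0,"z": -0.14,"twist": 32,"hand": 1},
    {"x": 0.044,"y": 0,"z": -0.175,"twist": 40,"hand": 1},
    {"x": 0.052,"y": 0,"z": -0.21,"twist": 48,"hand": 1},
    {"x": 0.061,"y": 0,"z": -0.245,"twist": 56,"hand": 1},
    {"x": 0.07,"y": 0,"z": -0.28,"twist": 64,"hand": 1},
    {"x": 0.078,"y": 0,"z": -0.315,"twist": 70,"hand": 1},
    {"x": 0.087,"y": 0,"z": -0.35,"twist": 73.6,"hand": 1},
    {"x": 0.095,"y": 0,"z": -0.385,"twist": 73.6,"hand": 1},
    {"x": 0.1,"y": 0,"z": -0.405,"twist": 73.6,"hand": 1},
    {"x": 0.1,"y": 0,"z": -0.405,"twist": 73.6,"hand": 1},
    {"x": 0.1,"y": 0,"z": -0.405,"twist": 73.6,"hand": 1},
    {"x": 0.1,"y": 0,"z": -0.405,"twist": 73.6,"hand": 1}
  ]
}}

```text
time: 13.3
position: [0.5295, -0.2978, 0.373]
ee_rot: [-0.528, 0.471, -0.469, 0.528]
force: [-0.1, 0.2, 0.1]
grip_width: 0.0854
```

```bash
python3 - <<'E'
from h import *
shot('w7',1.2)
E
```

```text
13.3 [ 0.5295 -0.2978  0.373 ] 0.0106 [ 0.24  0.3   0.3   1.49 -0.09  1.36  0.66] [-0.1   0.23  0.05]
```

View pics/w7.png

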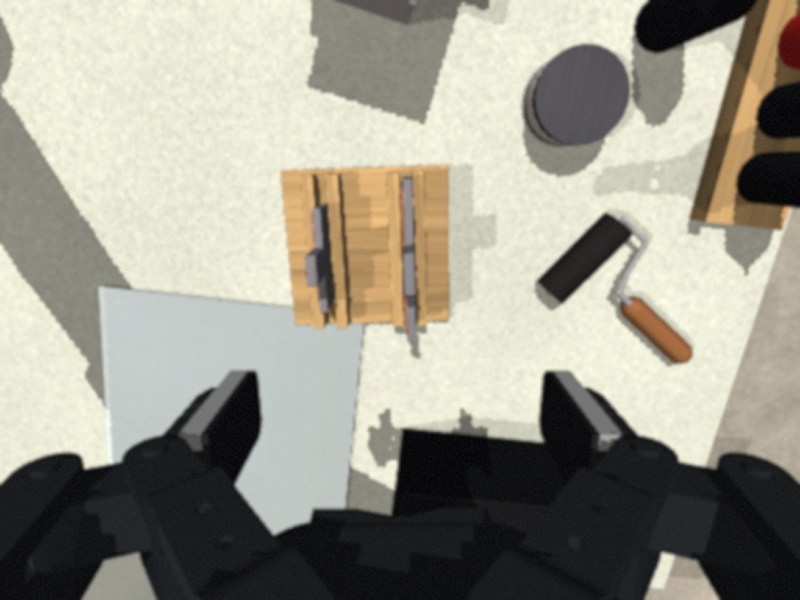

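The wide plate is in the right-hand slot, at column 408 and rows 178 to 350. I need an enlargement to find the tab.

```bash
python3 - <<'E'
from h import *
im=cv2.imread("pics/w7.png")[160:370,270:470]
cv2.imwrite("pics/w7c.png",cv2.resize(im,None,fx=2.8,fy=2.8,interpolation=cv2.INTER_CUBIC))
E
```

```text
(no output)
```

View pics/w7c.png

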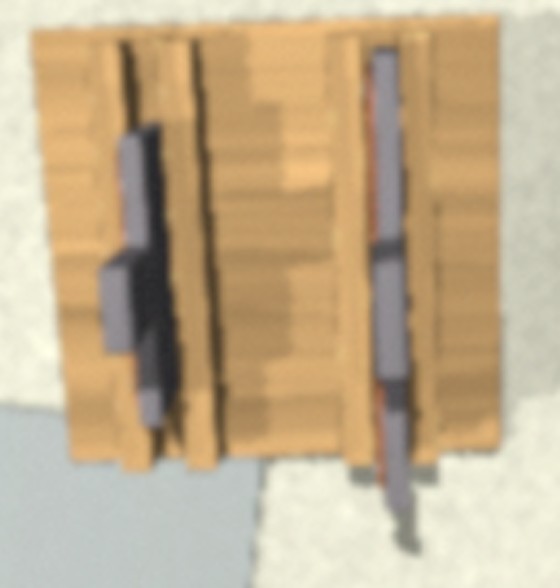

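In the crop (2.8x, origin 270,160) the tab top runs from (388,258) to (393,377), and the plate's top edge from (386,50) to (400,505).

```bash
python3 - <<'E'
from h import *
from station import robot
c,K=load('w7');q=lambda L:k8((np.array(L)+.5)/2.8-.5+[270,160])
T=onz(c,K,q([(388,258),(393,377)]),.142);P=onz(c,K,q([(386,50),(399,503)]),.102)
Rk=onz(c,K,q([(33,32),(500,16),(500,450),(70,462)]),.012)
print("tab",T.round(4),T.mean(0),np.linalg.norm(T[1]-T[0]));print("plate",P.round(4),P.mean(0),np.linalg.norm(P[1]-P[0]));print("rack",Rk.round(4),Rk.mean(0))
v=P[0]-P[1];yw=np.arctan2(v[1],v[0])-np.pi/2;print("plate yaw",yw)
for a,b in((0,1),(3,2)):
    v=Rk[b]-Rk[a];print("rackyaw",np.arctan2(v[1],v[0]))
for a,b in((3,0),(2,1)):
    v=Rk[b]-Rk[a];print("rackyaw",np.arctan2(v[1],v[0])-np.pi/2)
s=robot.sense();t=T.mean(0);print(plan(s,[t[0],t[1],.012+.11-.019],yw))
E
```

```text
tab [[ 0.5378 -0.2968  0.142 ]
 [ 0.5436 -0.3319  0.142 ]] [ 0.54069113 -0.31436598  0.142     ] 0.03554597729198816
plate [[ 0.531  -0.2403  0.102 ]
 [ 0.5531 -0.3861  0.102 ]] [ 0.54205695 -0.31317975  0.102     ] 0.14746675147624705
rack [[ 0.4022 -0.2513  0.012 ]
 [ 0.573  -0.2255  0.012 ]
 [ 0.5973 -0.3926  0.012 ]
 [ 0.4253 -0.4179  0.012 ]] [ 0.49944345 -0.32184196  0.012     ]
plate yaw 0.15059343952838455
rackyaw 0.14969415933477817
rackyaw 0.14595446839992607
rackyaw 0.13768206220597823
rackyaw 0.14438473465023094
('shift mm', array([ 18.1, 270.4,   9.3]), 'twist deg (tool y is down -> sign flipped)', np.float64(-1.92), 'alt', np.float64(178.08))
```

Request:
{"op": "drive_tool", "data": {
  "moves": [
    {"x": 0.018,"y": 0.03,"z": 0.009,"twist": -1.9,"hand": 1},
    {"x": 0.018,"y": 0.07,"z": 0.009,"twist": -1.9,"hand": 1},
    {"x": 0.018,"y": 0.11,"z": 0.009,"twist": -1.9,"hand": 1},
    {"x": 0.018,"y": 0.14,"z": 0.009,"twist": -1.9,"hand": 1},
    {"x": 0.018,"y": 0.17,"z": 0.009,"twist": -1.9,"hand": 1},
    {"x": 0.018,"y": 0.19,"z": 0.009,"twist": -1.9,"hand": 1},
    {"x": 0.018,"y": 0.19,"z": 0.009,"twist": -1.9,"hand": 1},
    {"x": 0.018,"y": 0.19,"z": 0.009,"twist": -1.9,"hand": 1},
    {"x": 0.018,"y": 0.19,"z": 0.009,"twist": -1.9,"hand": 1}
  ]
}}

```text
time: 14.25
position: [0.5416, -0.3166, 0.186]
ee_rot: [-0.535, 0.461, -0.462, 0.536]
force: [1.1, -0.4, 0.2]
grip_width: 0.0856
```

```bash
python3 - <<'E'
from h import *
from station import robot
shot('w8',1.2)
s=robot.sense();print(plan(s,[.541,-.3143,.103],.148))
im=cv2.imread("pics/w8.png");c,K=load('w8')
T=loc([.5409,-.3143,.148],[(x,y,.142) for x in(-.005,.005) for y in(-.018,.018)]);print(((proj(c,K,T)+.5)/.64-.5).round(0).tolist())
cv2.imwrite("pics/w8c.png",im[150:600,200:600])
E
```

```text
14.25 [ 0.5416 -0.3166  0.186 ] 0.0065 [ 0.29  0.48  0.27  1.68 -0.15  1.    0.75] [ 1.13 -0.42  0.2 ]
('shift mm', array([-2.7, 83.1, -0.4]), 'twist deg (tool y is down -> sign flipped)', np.float64(0.02), 'alt', np.float64(-179.98))
[[383.0, 365.0], [383.0, 284.0], [407.0, 365.0], [407.0, 284.0]]
```

View pics/w8c.png

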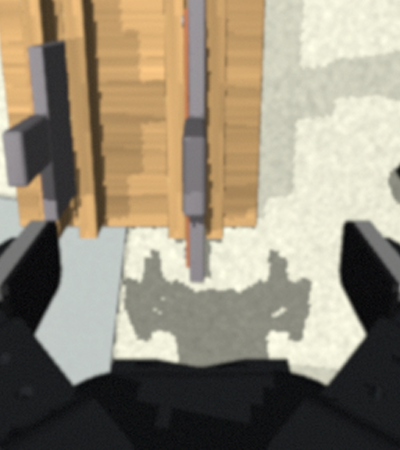

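The tab is at columns 384–406 and rows 282–362, within 3 px of the prediction. Descend and grip.

Request:
{"op": "drive_tool", "data": {
  "moves": [
    {"x": -0.003,"y": 0.025,"z": 0,"twist": 0,"hand": 1},
    {"x": -0.003,"y": 0.05,"z": 0,"twist": 0,"hand": 1},
    {"x": -0.003,"y": 0.07,"z": 0,"twist": 0,"hand": 1},
    {"x": -0.003,"y": 0.083,"z": 0,"twist": 0,"hand": 1},
    {"x": -0.003,"y": 0.083,"z": 0,"twist": 0,"hand": 0},
    {"x": -0.003,"y": 0.083,"z": 0,"twist": 0,"hand": -0.6},
    {"x": -0.003,"y": 0.083,"z": 0,"twist": 0,"hand": -1},
    {"x": -0.003,"y": 0.083,"z": 0,"twist": 0,"hand": -1},
    {"x": -0.003,"y": 0.083,"z": 0,"twist": 0,"hand": -1},
    {"x": -0.003,"y": 0.083,"z": 0,"twist": 0,"hand": -1},
    {"x": -0.003,"y": 0.083,"z": 0,"twist": 0,"hand": -1},
    {"x": -0.003,"y": 0.083,"z": 0,"twist": 0,"hand": -1}
  ],
  "grip_force": 60
}}

```text
time: 15.5
position: [0.5404, -0.3139, 0.1021]
ee_rot: [-0.535, 0.461, -0.462, 0.536]
force: [-1.7, 0.5, 6.4]
grip_width: 0.0093
```

```bash
python3 - <<'E'
from station import robot
s=robot.sense();print(s["position"],s["force"],s["wrist_torque"],s["grip_width"])
E
```

```text
[ 0.5403522  -0.31390744  0.10209583] [-1.65919376  0.52483478  6.40099878] [0.06297565 0.2912658  0.02319576] 0.009312025999747018
```

Request:
{"op": "drive_tool", "data": {
  "moves": [
    {"x": 0,"y": -0.005,"z": 0,"twist": 0,"hand": -1},
    {"x": 0,"y": -0.015,"z": 0,"twist": 0,"hand": -1},
    {"x": 0,"y": -0.03,"z": 0,"twist": 0,"hand": -1},
    {"x": 0,"y": -0.05,"z": 0,"twist": 0,"hand": -1},
    {"x": 0,"y": -0.075,"z": 0,"twist": 0,"hand": -1},
    {"x": 0,"y": -0.1,"z": 0,"twist": 0,"hand": -1},
    {"x": 0,"y": -0.125,"z": 0,"twist": 0,"hand": -1},
    {"x": 0,"y": -0.15,"z": 0,"twist": 0,"hand": -1},
    {"x": 0,"y": -0.175,"z": 0,"twist": 0,"hand": -1},
    {"x": 0,"y": -0.19,"z": 0,"twist": 0,"hand": -1},
    {"x": 0,"y": -0.2,"z": 0,"twist": 0,"hand": -1},
    {"x": 0,"y": -0.2,"z": 0,"twist": 0,"hand": -1}
  ]
}}

```text
time: 16.7
position: [0.5404, -0.3138, 0.3027]
ee_rot: [-0.535, 0.461, -0.462, 0.536]
force: [0.1, -0.7, -4.4]
grip_width: 0.0095
```

```bash
python3 - <<'E'
from h import *
from station import robot
s=robot.sense();print(s["position"],s["force"],s["wrist_torque"],s["grip_width"])
p=[.4877,.033,-.1728]
print(loc(p,[[0,-.03,.3]]),plan(s,loc(p,[[0,-.03,.30]])[0],p[2]))
# bar-based estimate of the slot
v=np.array([np.sin(.1728),np.cos(.1728)]);print("from grasped bar",np.array([.5003,.117])-.115*v)
E
```

```text
[ 0.540444   -0.3138411   0.30265475] [ 0.14739127 -0.71980013 -4.42929558] [ 0.01609432  0.00460881 -0.01851313] 0.00953400016619535
[[0.48254176 0.00344678 0.3       ]] ('shift mm', array([-322.4,    2.2,  -10.5]), 'twist deg (tool y is down -> sign flipped)', np.float64(18.38), 'alt', np.float64(-161.62))
from grasped bar [0.48052675 0.00371267]
```

```bash
python3 - <<'E'
from h import *
c,K=load('w6');p=[.4877,.033,-.1728]
L=[(x,y,.141) for x in(-.014,.014) for y in(-.11,.05)]+[(x,y,.101) for x in(-.0065,.0065) for y in(-.11,.05)]
u=((proj(c,K,loc(p,L))+.5)/.64-.5);print(u.round(1).tolist())
im=cv2.imread("pics/w6.png")[170:350,100:480]
cv2.imwrite("pics/w6c.png",cv2.resize(cv2.convertScaleAbs(im,alpha=.8),None,fx=2.1,fy=2.1,interpolation=cv2.INTER_CUBIC))
E
```

```text
[[157.0, 232.1], [356.3, 232.3], [161.8, 266.2], [357.1, 266.3], [180.5, 233.9], [360.4, 234.1], [182.3, 248.4], [360.7, 248.6]]
```

View pics/w6c.png

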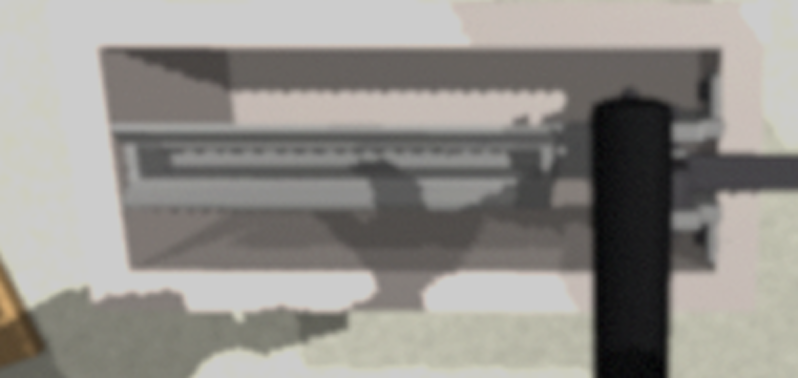

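The lips sit at rows 126–208 of the crop, so their centre is within 0.5 px of the fitted slot, and they run level. The pose is good, so I'll carry the plate over.

Request:
{"op": "drive_tool", "data": {
  "moves": [
    {"x": -0.01,"y": 0,"z": 0,"twist": 1,"hand": -1},
    {"x": -0.03,"y": 0,"z": -0.001,"twist": 2,"hand": -1},
    {"x": -0.055,"y": 0,"z": -0.002,"twist": 4,"hand": -1},
    {"x": -0.085,"y": 0,"z": -0.003,"twist": 6,"hand": -1},
    {"x": -0.115,"y": 0,"z": -0.004,"twist": 8,"hand": -1},
    {"x": -0.145,"y": 0,"z": -0.005,"twist": 10,"hand": -1},
    {"x": -0.175,"y": 0,"z": -0.006,"twist": 12,"hand": -1},
    {"x": -0.205,"y": 0,"z": -0.007,"twist": 14,"hand": -1},
    {"x": -0.235,"y": 0,"z": -0.008,"twist": 16,"hand": -1},
    {"x": -0.265,"y": 0,"z": -0.009,"twist": 17,"hand": -1},
    {"x": -0.29,"y": 0,"z": -0.01,"twist": 18.4,"hand": -1},
    {"x": -0.31,"y": 0,"z": -0.0105,"twist": 18.4,"hand": -1},
    {"x": -0.322,"y": 0,"z": -0.0105,"twist": 18.4,"hand": -1},
    {"x": -0.322,"y": 0,"z": -0.0105,"twist": 18.4,"hand": -1},
    {"x": -0.322,"y": 0,"z": -0.0105,"twist": 18.4,"hand": -1},
    {"x": -0.322,"y": 0,"z": -0.0105,"twist": 18.4,"hand": -1}
  ]
}}

```text
time: 18.3
position: [0.4822, 0.0018, 0.301]
ee_rot: [0.455, -0.542, 0.542, -0.454]
force: [-0.0, 1.1, -3.8]
grip_width: 0.0091
```

```bash
python3 - <<'E'
from h import *
from station import robot
s=robot.sense();print(s["position"],s["force"],s["wrist_torque"],s["grip_width"])
p=[.4877,.033,-.1728]
print(plan(s,loc(p,[[0,-.03,.191]])[0],p[2]))
E
```

```text
[0.48219605 0.00183701 0.30095718] [-0.02850176  1.06103729 -3.83601311] [0.00321399 0.03361058 0.00522998] 0.009074559123782503
('shift mm', array([-1.7e+00,  1.1e+02,  1.0e-01]), 'twist deg (tool y is down -> sign flipped)', np.float64(-0.15), 'alt', np.float64(179.85))
```

Request:
{"op": "drive_tool", "data": {
  "moves": [
    {"x": -0.0015,"y": 0.015,"z": 0,"twist": -0.1,"hand": -1},
    {"x": -0.0015,"y": 0.035,"z": 0,"twist": -0.1,"hand": -1},
    {"x": -0.0015,"y": 0.05,"z": 0,"twist": -0.1,"hand": -1},
    {"x": -0.0015,"y": 0.06,"z": 0,"twist": -0.1,"hand": -1},
    {"x": -0.0015,"y": 0.066,"z": 0,"twist": -0.1,"hand": -1},
    {"x": -0.0015,"y": 0.07,"z": 0,"twist": -0.1,"hand": -1},
    {"x": -0.0015,"y": 0.074,"z": 0,"twist": -0.1,"hand": -1},
    {"x": -0.0015,"y": 0.077,"z": 0,"twist": -0.1,"hand": -1}
  ]
}}

```text
time: 19.1
position: [0.4827, 0.0048, 0.2244]
ee_rot: [0.455, -0.541, 0.541, -0.456]
force: [-1.1, 0.0, -3.8]
grip_width: 0.0094
```

Request:
{"op": "drive_tool", "data": {
  "moves": [
    {"x": 0,"y": 0.002,"z": 0,"twist": 0,"hand": -1},
    {"x": 0,"y": 0.004,"z": 0,"twist": 0,"hand": -1},
    {"x": 0,"y": 0.006,"z": 0,"twist": 0,"hand": -1},
    {"x": 0,"y": 0.008,"z": 0,"twist": 0,"hand": -1},
    {"x": 0,"y": 0.01,"z": 0,"twist": 0,"hand": -1}
  ]
}}

```text
time: 19.6
position: [0.4824, 0.0049, 0.2141]
ee_rot: [0.455, -0.541, 0.541, -0.455]
force: [2.0, -0.1, -4.5]
grip_width: 0.0094
```

Request:
{"op": "drive_tool", "data": {
  "moves": [
    {"x": 0,"y": 0.002,"z": 0,"twist": 0,"hand": -1},
    {"x": 0,"y": 0.004,"z": 0,"twist": 0,"hand": -1},
    {"x": 0,"y": 0.006,"z": 0,"twist": 0,"hand": -1},
    {"x": 0,"y": 0.008,"z": 0,"twist": 0,"hand": -1},
    {"x": 0,"y": 0.01,"z": 0,"twist": 0,"hand": -1},
    {"x": 0,"y": 0.012,"z": 0,"twist": 0,"hand": -1},
    {"x": 0,"y": 0.014,"z": 0,"twist": 0,"hand": -1},
    {"x": 0,"y": 0.016,"z": 0,"twist": 0,"hand": -1}
  ]
}}

```text
time: 20.4
position: [0.4824, 0.0049, 0.198]
ee_rot: [-0.455, 0.541, -0.541, 0.455]
force: [-0.3, 0.2, -3.9]
grip_width: 0.0091
```

Request:
{"op": "drive_tool", "data": {
  "moves": [
    {"x": 0,"y": 0.001,"z": 0,"twist": 0,"hand": -1},
    {"x": 0,"y": 0.002,"z": 0,"twist": 0,"hand": -1},
    {"x": 0,"y": 0.003,"z": 0,"twist": 0,"hand": -1},
    {"x": 0,"y": 0.004,"z": 0,"twist": 0,"hand": -1}
  ]
}}

```text
time: 20.8
position: [0.4824, 0.0049, 0.1941]
ee_rot: [-0.455, 0.541, -0.541, 0.455]
force: [-0.2, 0.4, -4.0]
grip_width: 0.0095
```

Request:
{"op": "drive_tool", "data": {
  "moves": [
    {"x": 0,"y": 0.0007,"z": 0,"twist": 0,"hand": -1},
    {"x": 0,"y": 0.0014,"z": 0,"twist": 0,"hand": -1},
    {"x": 0,"y": 0.002,"z": 0,"twist": 0,"hand": -1}
  ]
}}

```text
time: 21.1
position: [0.4824, 0.0049, 0.1922]
ee_rot: [0.455, -0.541, 0.541, -0.455]
force: [0.6, 0.3, -4.4]
grip_width: 0.0091
```

Request:
{"op": "drive_tool", "data": {
  "moves": [
    {"x": 0,"y": 0.0005,"z": 0,"twist": 0,"hand": -1},
    {"x": 0,"y": 0.001,"z": 0,"twist": 0,"hand": -1}
  ]
}}

```text
time: 21.3
position: [0.4824, 0.0049, 0.1914]
ee_rot: [0.455, -0.541, 0.541, -0.455]
force: [-1.0, -0.5, 0.8]
grip_width: 0.0095
```

Request:
{"op": "drive_tool", "data": {
  "moves": [
    {"x": 0,"y": 0.0004,"z": 0,"twist": 0,"hand": -1},
    {"x": 0,"y": 0.0007,"z": 0,"twist": 0,"hand": -1}
  ]
}}

```text
time: 21.5
position: [0.4826, 0.0049, 0.1913]
ee_rot: [0.455, -0.541, 0.541, -0.455]
force: [-3.2, -0.0, 7.4]
grip_width: 0.0094
```

The plate is seated on the slot floor. I'll ease off slightly, open and rise.

Request:
{"op": "drive_tool", "data": {
  "moves": [
    {"x": 0,"y": -0.0007,"z": 0,"twist": 0,"hand": -1},
    {"x": 0,"y": -0.0007,"z": 0,"twist": 0,"hand": -0.6},
    {"x": 0,"y": -0.0007,"z": 0,"twist": 0,"hand": 0},
    {"x": 0,"y": -0.0007,"z": 0,"twist": 0,"hand": 0.3},
    {"x": 0,"y": -0.0007,"z": 0,"twist": 0,"hand": 0.6},
    {"x": 0,"y": -0.0007,"z": 0,"twist": 0,"hand": 0.6},
    {"x": 0,"y": -0.02,"z": 0,"twist": 0,"hand": 0.6},
    {"x": 0,"y": -0.05,"z": 0,"twist": 0,"hand": 0.6},
    {"x": 0,"y": -0.09,"z": 0,"twist": 0,"hand": 0.6},
    {"x": 0,"y": -0.13,"z": 0,"twist": 0,"hand": 0.6},
    {"x": 0,"y": -0.17,"z": 0,"twist": 0,"hand": 0.6},
    {"x": 0,"y": -0.185,"z": 0,"twist": 0,"hand": 0.6},
    {"x": 0,"y": -0.185,"z": 0,"twist": 0,"hand": 0.6},
    {"x": 0,"y": -0.185,"z": 0,"twist": 0,"hand": 0.6}
  ]
}}

```text
time: 22.9
position: [0.482, 0.0049, 0.3749]
ee_rot: [-0.455, 0.541, -0.541, 0.455]
force: [0.8, -1.2, -0.1]
grip_width: 0.068
```

```bash
python3 - <<'E'
from h import *
from station import robot
shot('w9',1.2)
s=robot.sense();p=[.4877,.033,-.1728]
print(plan(s,loc(p,[[0,.1905,.375]])[0],p[2]+np.pi/2))
c,K=load('w9');T=loc(p,[(x,y,.231) for x in(-.005,.005) for y in(-.048,-.012)]);print("tab pred",((proj(c,K,T)+.5)/.64-.5).round(0).tolist())
E
```

```text
22.9 [0.482  0.0049 0.3749] 0.0272 [-0.2   0.05  0.14  1.78 -0.01  1.32 -0.23] [ 0.78 -1.22 -0.06]
('shift mm', array([-219.3,   -1. ,    1.4]), 'twist deg (tool y is down -> sign flipped)', np.float64(-89.92), 'alt', np.float64(90.08))
tab pred [[390.0, 307.0], [390.0, 251.0], [406.0, 307.0], [406.0, 251.0]]
```

View pics/w9.png

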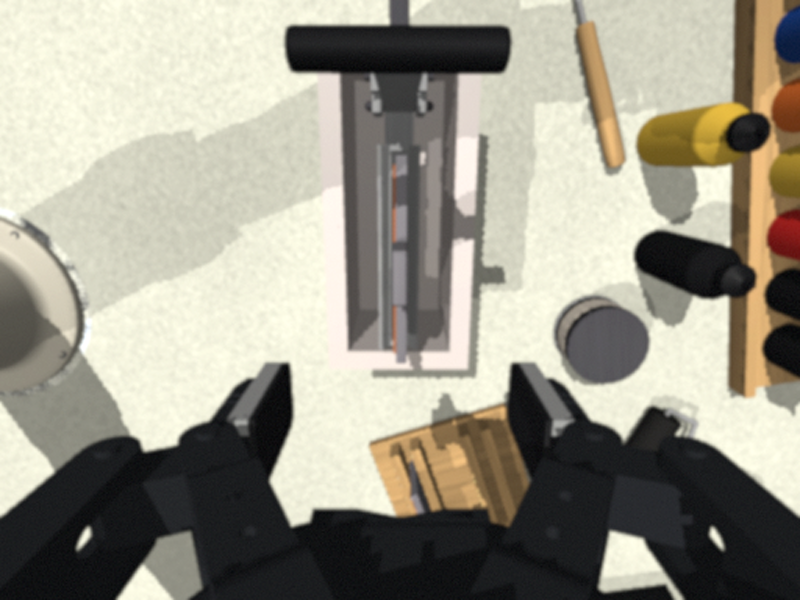

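The plate stands in the raised carrier (tab at (399,250–305), as predicted) and the rail is still up. Now to the thumb pad with the fingers shut.

Request:
{"op": "drive_tool", "data": {
  "moves": [
    {"x": -0.02,"y": 0,"z": 0.001,"twist": 0,"hand": -1},
    {"x": -0.05,"y": 0,"z": 0.001,"twist": 0,"hand": -1},
    {"x": -0.085,"y": 0,"z": 0.001,"twist": 0,"hand": -1},
    {"x": -0.12,"y": 0,"z": 0.001,"twist": 0,"hand": -1},
    {"x": -0.155,"y": 0,"z": 0.001,"twist": 0,"hand": -1},
    {"x": -0.185,"y": 0,"z": 0.001,"twist": 0,"hand": -1},
    {"x": -0.21,"y": 0,"z": 0.001,"twist": 0,"hand": -1},
    {"x": -0.219,"y": 0,"z": 0.001,"twist": 0,"hand": -1},
    {"x": -0.219,"y": 0.03,"z": 0.001,"twist": 0,"hand": -1},
    {"x": -0.219,"y": 0.07,"z": 0.001,"twist": 0,"hand": -1},
    {"x": -0.219,"y": 0.11,"z": 0.001,"twist": 0,"hand": -1},
    {"x": -0.219,"y": 0.14,"z": 0.001,"twist": 0,"hand": -1},
    {"x": -0.219,"y": 0.16,"z": 0.001,"twist": 0,"hand": -1},
    {"x": -0.219,"y": 0.175,"z": 0.001,"twist": 0,"hand": -1},
    {"x": -0.219,"y": 0.185,"z": 0.001,"twist": 0,"hand": -1},
    {"x": -0.219,"y": 0.185,"z": 0.001,"twist": 0,"hand": -1},
    {"x": -0.219,"y": 0.185,"z": 0.001,"twist": 0,"hand": -1}
  ]
}}

```text
time: 24.65
position: [0.5209, 0.22, 0.1907]
ee_rot: [0.455, -0.541, 0.541, -0.455]
force: [-0.1, 0.2, 0.8]
grip_width: -0.0002
```

```bash
python3 - <<'E'
from h import *
from station import robot
s=robot.sense();p=[.4877,.033,-.1728]
print(s["force"],s["position"],s["grip_width"],plan(s,loc(p,[[0,.1905,.175]])[0],p[2]))
E
```

```text
[-0.10655286  0.20737724  0.77166279] [0.52085564 0.22004961 0.19065241] -0.0002233762236439213 ('shift mm', array([-0.5, 15.7, -0.5]), 'twist deg (tool y is down -> sign flipped)', np.float64(0.04), 'alt', np.float64(-179.96))
```

Request:
{"op": "drive_tool", "data": {
  "moves": [
    {"x": 0,"y": 0.004,"z": 0,"twist": 0,"hand": -1},
    {"x": 0,"y": 0.008,"z": 0,"twist": 0,"hand": -1},
    {"x": 0,"y": 0.012,"z": 0,"twist": 0,"hand": -1},
    {"x": 0,"y": 0.016,"z": 0,"twist": 0,"hand": -1},
    {"x": 0,"y": 0.018,"z": 0,"twist": 0,"hand": -1}
  ]
}}

```text
time: 25.15
position: [0.5205, 0.2205, 0.172]
ee_rot: [-0.456, 0.541, -0.541, 0.455]
force: [-1.0, 0.1, -0.6]
grip_width: -0.0002
```

Request:
{"op": "drive_tool", "data": {
  "moves": [
    {"x": 0,"y": 0.001,"z": 0,"twist": 0,"hand": -1},
    {"x": 0,"y": 0.002,"z": 0,"twist": 0,"hand": -1},
    {"x": 0,"y": 0.003,"z": 0,"twist": 0,"hand": -1}
  ]
}}

```text
time: 25.45
position: [0.5208, 0.2206, 0.1695]
ee_rot: [0.455, -0.541, 0.541, -0.455]
force: [-0.2, -0.1, 0.2]
grip_width: 0.0
```

Request:
{"op": "drive_tool", "data": {
  "moves": [
    {"x": 0,"y": 0.001,"z": 0,"twist": 0,"hand": -1},
    {"x": 0,"y": 0.002,"z": 0,"twist": 0,"hand": -1},
    {"x": 0,"y": 0.003,"z": 0,"twist": 0,"hand": -1}
  ]
}}

```text
time: 25.75
position: [0.5207, 0.2205, 0.1665]
ee_rot: [-0.455, 0.541, -0.541, 0.455]
force: [-0.6, -1.1, -0.2]
grip_width: -0.0
```

Request:
{"op": "drive_tool", "data": {
  "moves": [
    {"x": 0,"y": 0.001,"z": 0,"twist": 0,"hand": -1},
    {"x": 0,"y": 0.002,"z": 0,"twist": 0,"hand": -1},
    {"x": 0,"y": 0.003,"z": 0,"twist": 0,"hand": -1}
  ]
}}

```text
time: 26.05
position: [0.5207, 0.2205, 0.1634]
ee_rot: [-0.455, 0.541, -0.541, 0.455]
force: [0.5, -0.7, -0.4]
grip_width: -0.0
```

Request:
{"op": "drive_tool", "data": {
  "moves": [
    {"x": 0,"y": 0.001,"z": 0,"twist": 0,"hand": -1},
    {"x": 0,"y": 0.002,"z": 0,"twist": 0,"hand": -1},
    {"x": 0,"y": 0.003,"z": 0,"twist": 0,"hand": -1}
  ]
}}

```text
time: 26.35
position: [0.5207, 0.2205, 0.1604]
ee_rot: [-0.455, 0.541, -0.541, 0.455]
force: [0.4, -0.2, 0.0]
grip_width: -0.0002
```

Request:
{"op": "drive_tool", "data": {
  "moves": [
    {"x": 0,"y": 0.001,"z": 0,"twist": 0,"hand": -1},
    {"x": 0,"y": 0.002,"z": 0,"twist": 0,"hand": -1}
  ]
}}

```text
time: 26.55
position: [0.5207, 0.2205, 0.1585]
ee_rot: [-0.455, 0.541, -0.541, 0.455]
force: [-1.1, -0.8, 2.7]
grip_width: 0.0
```

Contact at about z = 0.1595. Press on.

Request:
{"op": "drive_tool", "data": {
  "moves": [
    {"x": 0,"y": 0.001,"z": 0,"twist": 0,"hand": -1},
    {"x": 0,"y": 0.002,"z": 0,"twist": 0,"hand": -1},
    {"x": 0,"y": 0.003,"z": 0,"twist": 0,"hand": -1},
    {"x": 0,"y": 0.004,"z": 0,"twist": 0,"hand": -1},
    {"x": 0,"y": 0.005,"z": 0,"twist": 0,"hand": -1},
    {"x": 0,"y": 0.006,"z": 0,"twist": 0,"hand": -1},
    {"x": 0,"y": 0.007,"z": 0,"twist": 0,"hand": -1},
    {"x": 0,"y": 0.008,"z": 0,"twist": 0,"hand": -1}
  ]
}}

```text
time: 27.35
position: [0.5209, 0.221, 0.1506]
ee_rot: [-0.455, 0.541, -0.541, 0.456]
force: [-1.5, 1.5, 4.2]
grip_width: 0.0
```

Request:
{"op": "drive_tool", "data": {
  "moves": [
    {"x": 0,"y": 0.001,"z": 0,"twist": 0,"hand": -1},
    {"x": 0,"y": 0.002,"z": 0,"twist": 0,"hand": -1},
    {"x": 0,"y": 0.003,"z": 0,"twist": 0,"hand": -1}
  ]
}}

```text
time: 27.65
position: [0.5206, 0.2201, 0.1471]
ee_rot: [0.456, -0.541, 0.541, -0.455]
force: [0.9, 2.2, 2.0]
grip_width: -0.0
```

Request:
{"op": "drive_tool", "data": {
  "moves": [
    {"x": 0,"y": 0.0005,"z": 0,"twist": 0,"hand": -1},
    {"x": 0,"y": 0.0007,"z": 0,"twist": 0,"hand": -1}
  ]
}}

```text
time: 27.85
position: [0.5206, 0.2202, 0.1466]
ee_rot: [0.455, -0.541, 0.541, -0.455]
force: [-0.4, 1.5, 2.8]
grip_width: -0.0002
```

Request:
{"op": "drive_tool", "data": {
  "moves": [
    {"x": 0,"y": 0.0003,"z": 0,"twist": 0,"hand": -1},
    {"x": 0,"y": 0.0003,"z": 0,"twist": 0,"hand": -1},
    {"x": 0,"y": 0.0003,"z": 0,"twist": 0,"hand": -1},
    {"x": 0,"y": 0.0003,"z": 0,"twist": 0,"hand": -1},
    {"x": 0,"y": 0.0003,"z": 0,"twist": 0,"hand": -1},
    {"x": 0,"y": 0.0003,"z": 0,"twist": 0,"hand": -1},
    {"x": 0,"y": 0.0003,"z": 0,"twist": 0,"hand": -1},
    {"x": 0,"y": 0.0003,"z": 0,"twist": 0,"hand": -1},
    {"x": 0,"y": 0.0003,"z": 0,"twist": 0,"hand": -1},
    {"x": 0,"y": 0.0003,"z": 0,"twist": 0,"hand": -1},
    {"x": 0,"y": 0.0003,"z": 0,"twist": 0,"hand": -1},
    {"x": 0,"y": 0.0003,"z": 0,"twist": 0,"hand": -1},
    {"x": 0,"y": 0.0003,"z": 0,"twist": 0,"hand": -1},
    {"x": 0,"y": 0.0003,"z": 0,"twist": 0,"hand": -1},
    {"x": 0,"y": 0.0003,"z": 0,"twist": 0,"hand": -1},
    {"x": 0,"y": 0.0003,"z": 0,"twist": 0,"hand": -1},
    {"x": 0,"y": 0.0003,"z": 0,"twist": 0,"hand": -1},
    {"x": 0,"y": 0.0003,"z": 0,"twist": 0,"hand": -1},
    {"x": 0,"y": 0.0003,"z": 0,"twist": 0,"hand": -1},
    {"x": 0,"y": 0.0003,"z": 0,"twist": 0,"hand": -1}
  ]
}}

```text
time: 29.85
position: [0.5207, 0.2204, 0.1465]
ee_rot: [0.455, -0.541, 0.541, -0.455]
force: [-1.2, -1.7, 4.4]
grip_width: -0.0002
```

```bash
python3 - <<'E'
from h import *
from station import viewer
im0=cv2.resize(cv2.imread("pics/side0.png"),(512,384))
d=viewer.snapshot("side");K=(d["fx"],d["cx"],d["cy"]);c=cam(d)
cv2.imwrite("pics/side1.png",cv2.resize(d["image"][90:260,130:330,::-1],(800,680))[:600])
g=d["image"].max(2)
for rl in np.arange(0,.09,.012):
    u=proj(c,K,loc([.4877,.033,-.1728],[(x,.085,.225+rl) for x in np.linspace(-.04,.04,9)])).round().astype(int)
    print(rl.round(3),g[u[:,1],u[:,0]].tolist())
s=d=None
d=viewer.snapshot("wrist");cv2.imwrite("pics/w10.png",d["image"][:,:,::-1])
E
```

```text
0.0 [79, 71, 68, 69, 67, 66, 63, 61, 76]
0.012 [160, 110, 111, 171, 159, 174, 155, 137, 141]
0.024 [185, 88, 144, 190, 189, 189, 187, 161, 158]
0.036 [138, 77, 116, 189, 190, 189, 187, 187, 180]
0.048 [88, 82, 94, 188, 189, 187, 188, 187, 186]
0.06 [124, 80, 79, 187, 189, 186, 187, 185, 186]
0.072 [90, 66, 67, 161, 145, 184, 185, 184, 169]
0.084 [62, 62, 59, 58, 68, 152, 184, 184, 128]
```

The bar now shows dark at rail = 0. I'll hold a little longer, then lift off gently.

Request:
{"op": "drive_tool", "data": {
  "moves": [
    {"x": 0,"y": 0,"z": 0,"twist": 0,"hand": -1},
    {"x": 0,"y": 0,"z": 0,"twist": 0,"hand": -1},
    {"x": 0,"y": 0,"z": 0,"twist": 0,"hand": -1},
    {"x": 0,"y": 0,"z": 0,"twist": 0,"hand": -1},
    {"x": 0,"y": 0,"z": 0,"twist": 0,"hand": -1},
    {"x": 0,"y": 0,"z": 0,"twist": 0,"hand": -1},
    {"x": 0,"y": 0,"z": 0,"twist": 0,"hand": -1},
    {"x": 0,"y": 0,"z": 0,"twist": 0,"hand": -1},
    {"x": 0,"y": -0.004,"z": 0,"twist": 0,"hand": -1},
    {"x": 0,"y": -0.01,"z": 0,"twist": 0,"hand": -1},
    {"x": 0,"y": -0.018,"z": 0,"twist": 0,"hand": -1},
    {"x": 0,"y": -0.04,"z": 0,"twist": 0,"hand": -1},
    {"x": 0,"y": -0.08,"z": 0,"twist": 0,"hand": -1},
    {"x": 0,"y": -0.12,"z": 0,"twist": 0,"hand": -1},
    {"x": 0,"y": -0.16,"z": 0,"twist": 0,"hand": -1},
    {"x": 0,"y": -0.2,"z": 0,"twist": 0,"hand": -1},
    {"x": 0,"y": -0.22,"z": 0,"twist": 0,"hand": -1},
    {"x": 0,"y": -0.22,"z": 0,"twist": 0,"hand": -1},
    {"x": 0,"y": -0.22,"z": 0,"twist": 0,"hand": -1}
  ]
}}

```text
time: 31.85
position: [0.5205, 0.2207, 0.3669]
ee_rot: [0.455, -0.541, 0.541, -0.456]
force: [0.0, -0.1, -0.6]
grip_width: 0.0003
```

```bash
python3 - <<'E'
from h import *
from station import viewer,robot
s=robot.sense();print(s["time"],s["position"],s["force"])
d=viewer.snapshot("side");K=(d["fx"],d["cx"],d["cy"]);c=cam(d);p=[.4877,.033,-.1728]
a=cv2.resize(d["image"][135:285,180:300,::-1],(400,500),interpolation=cv2.INTER_CUBIC)
e=viewer.snapshot("top");Ke=(e["fx"],e["cx"],e["cy"]);ce=cam(e)
b=cv2.resize(e["image"][195:275,215:325,::-1],(400,291),interpolation=cv2.INTER_CUBIC)
b=np.vstack([b,np.zeros((209,400,3),np.uint8)])
cv2.imwrite("pics/fin.png",cv2.convertScaleAbs(np.hstack([a,b]),alpha=1.3))
P=[(0,.085,.231),(-.045,.085,.222),(.045,.085,.222),(0,-.048,.148),(0,-.012,.148),(0,-.105,.108),(0,.045,.108)]
print("side",((proj(c,K,loc(p,P))-[180,135])*3.333).round().tolist());print("top",((proj(ce,Ke,loc(p,P))-[215,195])*3.636+[400,0]).round().tolist())
E
```

```text
31.85 [0.52054505 0.22067562 0.36690982] [ 0.029446   -0.05415102 -0.61808132]
side [[103.0, 148.0], [52.0, 177.0], [156.0, 134.0], [187.0, 332.0], [166.0, 298.0], [223.0, 414.0], [139.0, 274.0]]
top [[488.0, 114.0], [477.0, 169.0], [500.0, 59.0], [645.0, 148.0], [603.0, 139.0], [706.0, 161.0], [537.0, 127.0]]
```

View pics/fin.png

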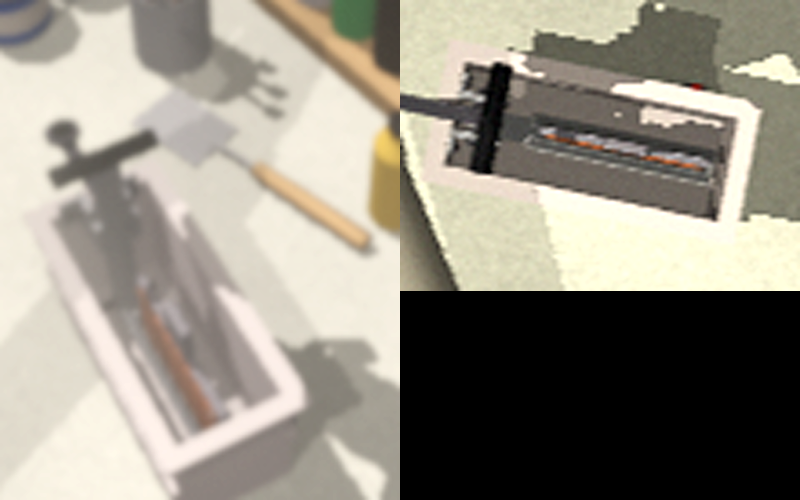

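The bar sits within about 7 px of its rail = 0 prediction in both views. The plate is standing in the carrier at the bottom of the tank and nothing touches it. Handing in.

```bash
python3 -c "
from station import robot
print(robot.hand_in())"
```

```text
the job is handed in; nothing more can be done
None
```

The wide plate is standing in the wash tank with the carrier all the way down, and I handed the job in at about 32 s of the 72 s allowed. The hand-in gave no verdict.

- **Lift:** I pulled the rail from its fourth tooth (0.035 m) up to its stop, where the pull read at most 9.7 N, under the 25 N limit. It then eased back 2.7 mm and caught on the top tooth. A picture after I let go confirmed it at 0.083 m.
- **Plate:** It was set down on the slot floor at about 11 N, under the 25 N limit, and a wrist picture showed it standing where predicted.
- **Pawl:** I pressed the thumb pad about 13 mm, with 4.4 N the most I read, and held it for about 3 s. Then I let go and backed off.
- **Final pictures:** The T-handle is where it should be with the rail at 0, to within the few millimetres those views resolve. The plate is upright in the carrier and the gripper is well clear.

**Loose ends:**
- My early estimates of the rail's starting height disagreed (0.023 to 0.037 m). Wrist pictures at three heights settled it at 0.035 m, and the stop position agreed.
- There was a steady sideways pull of about 5 N on the handle during the lift.
- My first move call was refused for its format, so nothing moved.
- I read the forces only at the end of each move, so short peaks in between could have gone unseen.

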